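# Pull the plug-in power module from its dock

### The arm

A 6-joint arm with a two-finger parallel gripper is mounted at the origin on a cart in front of the work surface, level with it; the furniture and walls round the work are solid. World frame = base frame: x ahead of the robot, y to its left, z up, the work surface at z = 0. Lengths are in m, angles in rad, forces in N, time in s.
With the tool pointing down it reaches from about 0.35 to 0.775 m from the base axis. Payload 7.3 kg.
Tool frame: the origin (TCP) lies on the centre line of the jaws, within the pads' length; the fingertips stand 22 mm ahead of it and the grasp point (between the pads) lies 3 mm ahead of it (ctrl.tcp_to_tips is the distance from the TCP to the fingertips, in m); z points along the fingers, y is the line along which they close (so a half turn about z gives the same grasp; the last joint's range is limited). The gripper opens to 92 mm and grips with 3 to 60 N. Pads are 19 mm wide; open, the fingers measure 130 mm over their backs; the gripper's body (75 mm by 190 mm) begins 47 mm behind the grasp point.
Start: joints at [-1.358, 0.342, 1.524, -0, 1.275, -0.146], TCP at [0.184, -0.492, 0.249] pointing down, gripper open.
Joint ranges: [-2.53, 2.53], [-0.77, 2.02], [0.04, 2.7], [-1, 4.14], [0.28, 2.66], [-3.11, 3.11]. Speed limits (rad/s): [2.57, 2.57, 3.14, 3.14, 3.14, 3.14].

### API

Orientations are given as a unit quaternion [x, y, z, w].
In Python, from rig import ctrl, grab_frame, get_calibration, workorder gives the robot as it stands.
- The arm moves only by the tool move_arm, never from a script. Its argument "increments" is a list that holds one entry, the list of rows, each a list of 7 numbers: the shift along the tool's x, y, z in mm, then the turn, a rotation vector about the tool's x, y, z in degrees, then the opening in per cent of the stroke, from 0 (shut) to 100 (fully open). A call has 1 to 10 rows; each row shifts and turns the commanded pose from where the row before left it, along the tool's axes as they then stand; what a row does not reach is not made up. A row lasts 1/8 s, in which the tool goes at most 62.5 mm and 10.7 degrees, less where a joint would pass 70% of its speed; a pose out of reach is approached as far as the arm can. A call with a gripper value outside its range is refused whole. The fingers move at their own pace and stop on an object; "grip_force" is the grip in N (left out, the last holds). Time passes only in rows, so rows that do not move let the fingers close. It gives the time, the measured TCP pose, the force, the opening and the grip force at its end, in the units of the state.
- ctrl.state(): the state, without advancing time (a new reading comes with each control period).
- grab_frame(name): name is "scene" or "top" or "wrist"; returns the picture (480x640x3 uint8, red, green, blue); there is no depth.
- get_calibration(name): a dict with "fov_y" (degrees; the focal length in pixels is half the picture's height over the tangent of half this angle, whatever the lens; pixels are square), "cx", "cy" (the principal point, pixels), "distortion" ([k1, k2, p1, p2, k3] as OpenCV has them; the pictures are not rectified), "R" (3x3) and "t" (3): a world point X has camera coordinates R X + t; the wrist camera has in their place "T_tool_cam" (4x4, takes a point from camera to tool coordinates, whose origin is the TCP and whose axes are the flange's). Camera axes: x right, y down, z forward; pixel columns grow to the right and rows downward; lengths in m; the calibration is good to about 2 mm. A picture is of the moment at which its call begins: read the wrist's pose just before it. get_calibration takes no time and is no camera call.
- workorder.sign_off(): hands the job in; it is judged then, once.
The state is a dict: "time": time; "joints": joint angles; "qvel": joint speeds; "tau": joint torques, N m; "eef_pos": TCP position; "eef_rot": TCP orientation; "wrist_force": force on the tool from outside, world axes, zero at the start; "torque": the same for the moment, N m; "grip_width": finger opening in m; "grip_force": force on a finger pad.
Only numpy, scipy, OpenCV 4.12 (cv2) and the standard library are available. Lean on these libraries where they do the work, as an engineer would, in place of code of your own. Each camera call takes 0.05 s, during which the arm holds its last target. There are 200 camera calls.

### The job

With the wooden-handled broad-blade driver from the tool rack, turn both slotted retaining screws of the dock a quarter turn anticlockwise to their stops, so that their ears swing clear of the module. Press the ejector lever fully down so that the finned module rises from its pocket, lift the module out and set it gently down upright on the rubber mat, and put the driver back in its own hole in the rack. Touch the screws only with the driver, and leave the other things on the bench where they are.

Things in the scene. Friction and masses are not known exactly. Their poses are not given: they have to be found in the camera images.
- driver_grip (a point): handle of the broad-blade driver, near its middle, 120 mm above its tip, on its axis. Pale wooden oval handle 90 mm high (36 mm of it above this point), 32 mm along its own x, 24 mm across the flats (own y; grip it there); z points up. It stands blade down in one of the rack's three holes; the others hold slim screwdrivers with red and blue plastic handles, too narrow for the slots
- driver_tip (a point): tip of the driver's steel blade: 16 mm wide (own x, the same way as the handle's x), 3 mm thick (own y), 20 mm long, then a 10 mm round shank up to a 30 mm brass collar whose underside is 60 mm above the tip and rests on the rack's top. Driver 156 mm long, 150 g
- rack: fixed wooden tool rack, 200 mm (own x) by 70 mm (own y); origin at the centre of its underside. Its top face is 100 mm above the bench: a 12 mm board with three 22 mm round holes, wide open below, at x = -66, 0 and +66 mm, y = 0. It stands left or right of the dock
- slim_flat: slim screwdriver with red plastic handle 30 mm thick, its top 96 mm above the rack, standing in a hole of the rack; origin on its axis at the rack's top face. A bystander
- slim_cross: slim screwdriver with blue plastic handle 28 mm thick, its top 87 mm above the rack, standing in a hole of the rack; origin on its axis at the rack's top face. A bystander
- dock: grey cast dock fixed to the bench, 166 mm (own y), pocket in the middle, black terminal strip along its back (+x), ejector lever at its front (-x, roughly towards the robot); origin at the pocket's centre, on the bench. Pocket walls at front and back 46 mm high, 10 mm thick, from x = 23 to 33 mm each way; screws on 44.5 mm high blocks at y = +56 and -56 mm
- module_center (a point): centre of the power module: aluminium block, six cooling fins on top, 44 mm (own x) by 76 mm (own y) by 32 mm high (z up), 220 g. Seated in the pocket (1 mm play) its top is 44 mm above the bench, 2 mm below the walls, so not to be gripped, with an ear over each end. Ejected it is 20 mm higher: grip it across its 44 mm (dock's x) by the 18 mm above the walls
- screw_left (a joint): turn of the retaining screw at the dock's +y end, rad: starts anywhere from 0 to 0.3 with its ear over the module, grows anticlockwise seen from above, stop at 1.571; the ear is clear of the module above 1.1; it stays where it is left; friction 0.06 N m
- screw_right (a joint): the same for the retaining screw at the dock's -y end (also anticlockwise)
- screw_left_slot (a point): top of the left screw's head at its turning axis, 59.5 mm above the bench; head 28 mm across. A straight slot 6 mm wide, 7.5 mm deep, runs right across it along this point's own y axis, as does the steel ear below the head (towards its own -y, 27 mm long). Turns with the screw; z up
- screw_right_slot (a point): the same for the right screw
- ejector (a joint): angle of the ejector lever, rad: 0 with the module seated, grows as the pad is pressed down, stop at 0.46. Stiff (about 10 N on the pad); stays where it is left and holds the module up; blocked while an ear still covers the module
- ejector_pad (a point): middle of the upper face of the lever's steel thumb pad (24 mm by 30 mm) at the dock's front, 96 mm before its origin; at rest 40 mm above the bench, fully pressed about 15 mm, swinging 2 mm farther from the dock on the way
- mat: black rubber mat, 140 mm (own x) by 120 mm (own y) by 2 mm thick, fixed on the bench on the other side of the dock from the rack; origin at the centre of its underside
- tape_measure: yellow tape measure standing before the dock, 47x93x65 mm; origin under its centre. A bystander
- screw_tin: round tin, 62 mm across, 46 mm high, standing before the dock; origin under its centre. A bystander
- spanner_17: flat spanner, 144 mm long, 6 mm thick, at the back right. A bystander
- fuse_case: small red and white case, 40x56x18 mm, at the back right. A bystander
- relay: black relay with a loop on top, 32x29x38 mm, standing beside the dock. A bystander
- bolt_m10_a: bolt lying beside the dock, 62 mm long, 17 mm high. A bystander
- hex_key: L-shaped hex key lying at the front edge, 83 mm long, 7 mm high. A bystander
There are look-alikes about, which are no part of the job. Leave any green look-alike of the part that bears driver_grip alone.

How it is judged:
By the outcome, as a careful person would: the job done as asked, in the order asked, and still so for the second after the job is handed in, with the robot touching nothing.
It also fails if it takes over 72 s, if anything falls off the work surface, if the arm or the gripper's body presses on something with over 40 N, if the wrist force passes 120 N, or if a joint passes its speed limit or range.

## Working session

There is one attempt and no reset: what is moved stays moved. The work goes in short steps, Python scripts to look and compute and a tool call to move; the robot and the scene stay as the last step left them, time stands still between calls to the robot, and variables do not carry over. Pictures are saved under pics/ and viewed, at most 10 in all, crops included, and the job is handed in when it is done.

Besides the shell and the picture viewer there is one more tool, called after "Emit:" as name([rows], argument=value, ...), one row to a line, values as JSON. move_arm: Moves the arm, as the interface text tells. Its arguments: {"type":"object","properties":{"increments":{"type":"array","items":{"type":"array","items":{"type":"array","items":{"type":"number"}}}},"grip_force":{"type":"number"}},"required":["increments"]}

```bash
mkdir -p pics; ls
cat > h.py <<'E'
import numpy as np, cv2
from rig import ctrl, grab_frame, get_calibration
from scipy.spatial.transform import Rotation as R
def cal(n,st=None):
    c=get_calibration(n); f=240/np.tan(np.radians(c["fov_y"])/2)
    K=np.array([[f,0,c["cx"]],[0,f,c["cy"]],[0,0,1.]]); D=np.array(c["distortion"],float)
    if n=="wrist":
        T=np.eye(4); T[:3,:3]=R.from_quat(st["eef_rot"]).as_matrix(); T[:3,3]=st["eef_pos"]
        T=np.linalg.inv(T@np.array(c["T_tool_cam"])); return K,D,T[:3,:3],T[:3,3]
    return K,D,np.array(c["R"]),np.array(c["t"])
def ray(C,p):
    K,D,Rm,t=C; u=cv2.undistortPoints(np.array([[p]],float),K,D)[0,0]
    return -Rm.T@t, Rm.T@np.array([u[0],u[1],1])
def atz(C,p,z):
    o,d=ray(C,p); return o+d*(z-o[2])/d[2]
def proj(C,X):
    K,D,Rm,t=C; return cv2.projectPoints(np.array(X,float).reshape(-1,3),cv2.Rodrigues(Rm)[0],t,K,D)[0][:,0]
def save(n,name): 
    im=grab_frame(n)[:,:,::-1]; cv2.imwrite(f"pics/{name}.png",im); return im
def st(): 
    s=ctrl.state(); return s
E
python3 - <<'E'
from h import *
a=save("top","top0"); b=save("scene","scene0")
for n in("top","scene"):
    K,D,Rm,t=cal(n); print(n,K[0,0],-Rm.T@t, Rm.round(2).tolist())
print(get_calibration("wrist")); s=st(); print(s["time"],s["eef_pos"],s["eef_rot"],s["grip_width"]); print(ctrl.tcp_to_tips)
E
```

```text
pics
top 473.9993976086793 [ 0.26779828 -0.13387827  1.24214163] [[0.38, -0.92, 0.01], [-0.9, -0.37, -0.23], [0.21, 0.08, -0.97]]
scene 475.11878455668784 [ 0.06257139 -0.98698131  0.86605   ] [[0.89, -0.46, -0.02], [-0.28, -0.51, -0.81], [0.36, 0.73, -0.58]]
{'fov_y': 70.99181675371347, 'cx': 322.92003335404274, 'cy': 235.90548216615386, 'distortion': array([-0.04403274,  0.        ,  0.        ,  0.        ,  0.        ]), 'T_tool_cam': array([[ 5.37979651e-05, -9.60940116e-01, -2.76756376e-01,
         7.42180963e-02],
       [ 9.99999982e-01,  1.01900114e-04, -1.59425209e-04,
        -2.24284368e-04],
       [ 1.81399585e-04, -2.76756362e-01,  9.60940104e-01,
        -1.36382902e-01],
       [ 0.00000000e+00,  0.00000000e+00,  0.00000000e+00,
         1.00000000e+00]])}
0.1 [ 0.18429985 -0.49123466  0.24812022] [ 9.83947967e-01  1.78454239e-01 -3.61967485e-05 -6.93242118e-04] 0.0918949023651723
0.022
```

View pics/top0.png

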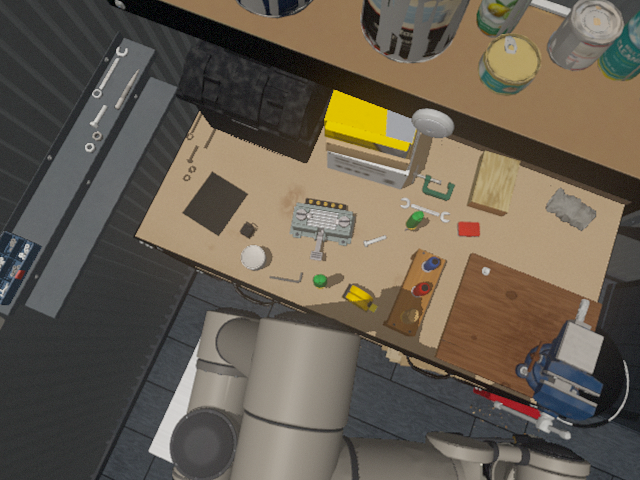

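View pics/scene0.png

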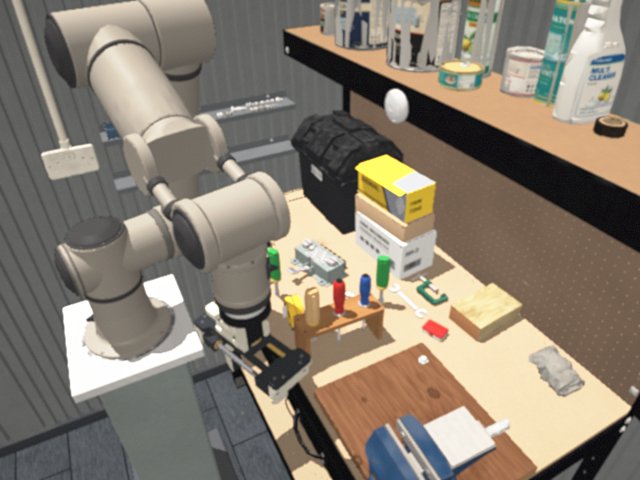

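The top view shows the mat (215,203), dock (322,220) with its lever (318,250), and the rack with the blue (432,264), red (423,289) and wooden (411,317) handles. I'll enlarge it.

Run:
```python
from h import *
im=cv2.imread("pics/top0.png")
cv2.imwrite("pics/c1.png",cv2.resize(im[185:335,270:470],None,fx=4,fy=4,interpolation=cv2.INTER_CUBIC))
C=cal("top")
for p,z in [((411,317),.19),((423,289),.19),((432,264),.19),((322,220),.044),((318,250),.04),((215,203),.002)]: print(p,atz(C,p,z).round(3))
```

```text
(411, 317) [ 0.376 -0.293  0.19 ]
(423, 289) [ 0.444 -0.296  0.19 ]
(432, 264) [ 0.504 -0.296  0.19 ]
(322, 220) [ 0.536 -0.015  0.044]
(318, 250) [ 0.46  -0.036  0.04 ]
(215, 203) [0.479 0.275 0.002]
```

View pics/c1.png

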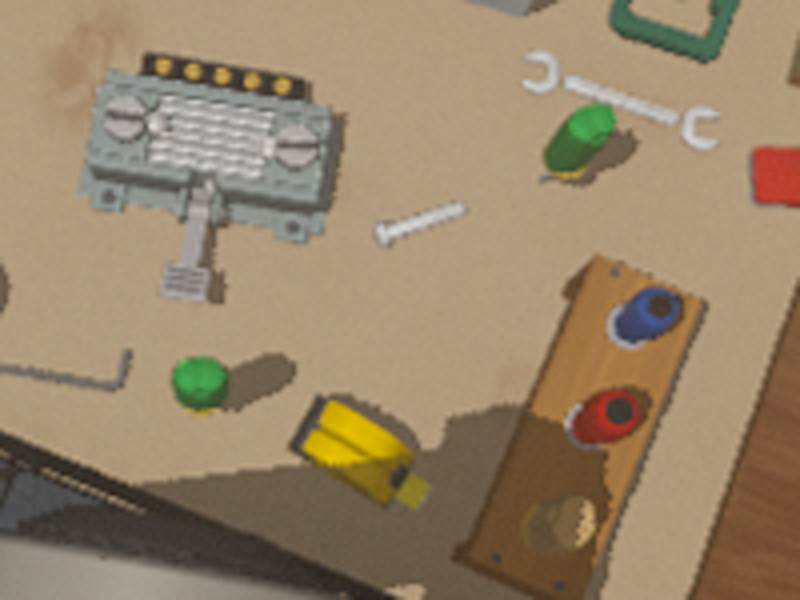

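Run:
```python
from h import *
C=cal("top")
q=lambda p,z: atz(C,(270+p[0]/4-.4,185+p[1]/4-.4),z)
for n,p,z in [("rackTL",(598,255),.1),("rackTR",(707,303),.1),("rackBL",(457,553),.1),("drv top",(578,520),.192),("redtop",(623,410),.194),("bluetop",(660,306),.185),("redbot",(590,428),.1),
 ("scL",(125,117),.0595),("scR",(298,147),.0595),("pad",(184,281),.04),("green1top",(200,375),.15)]: print(n,q(p,z).round(4))
for p in [(187,203),(213,173),(246,187),(220,234)]: print("mat",atz(C,p,.002).round(3))
```

```text
rackTL [ 0.5485 -0.2679  0.1   ]
rackTR [ 0.5459 -0.3395  0.1   ]
rackBL [ 0.3484 -0.2516  0.1   ]
drv top [ 0.3835 -0.2969  0.192 ]
redtop [ 0.4489 -0.2992  0.194 ]
bluetop [ 0.5135 -0.3002  0.185 ]
redbot [ 0.4475 -0.2993  0.1   ]
scL [0.5272 0.0399 0.0595]
scR [ 0.5512 -0.0705  0.0595]
pad [ 0.4459 -0.0348  0.04  ]
green1top [ 0.3825 -0.0736  0.15  ]
mat [0.45  0.345 0.002]
mat [0.554 0.317 0.002]
mat [0.552 0.217 0.002]
mat [0.406 0.226 0.002]
```

Emit:
move_arm([
  [[20, -10, -42, 0, 0, 0, 55], [45, -20, -20, 0, 0, 0, 55], [48, -21, 0, 0, 0, 0, 55], [48, -21, 0, 0, 0, 0, 55], [48, -21, 0, 0, 0, 0, 55], [45, -19, 0, 0, 0, 0, 55], [0, 0, 0, 0, 0, 0, 55]],
])

```text
time: 0.98
eef_pos: [0.3845, -0.2952, 0.3104]
eef_rot: [0.984, 0.181, 0.0, -0.0]
wrist_force: [-0.3, 0.2, -0.2]
grip_width: 0.0507
grip_force: 0.0
```

Run:
```python
from h import *
s=st(); im=save("wrist","w1"); print(s["time"],s["eef_pos"],s["eef_rot"],s["grip_width"],s["joints"],s["wrist_force"])
C=cal("wrist",s)
for X in [(.383,-.297,.196),(.449,-.299,.196)]: print(proj(C,X))
```

```text
0.975 [ 0.38449912 -0.29522825  0.31043526] [ 9.83520000e-01  1.80798857e-01  4.87194712e-05 -4.25685092e-04] 0.05067266472987274 [-8.13410620e-01  2.24267046e-01  1.51613602e+00  5.53036741e-04
  1.40185076e+00  3.93695236e-01] [-0.26407708  0.23646069 -0.24060266]
[[324.82430453 240.89182898]]
[[359.63252175 161.0463435 ]]
```

View pics/w1.png

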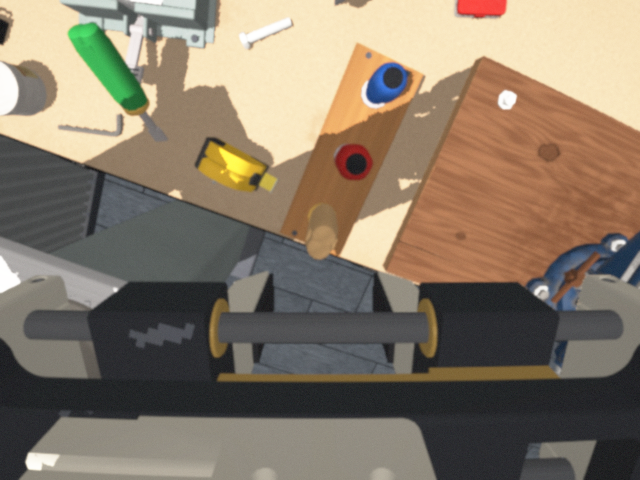

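The wooden handle's top is at (319,240), the red one at (358,163), and the rack's ends are visible. I'll crop to see the oval.

Run:
```python
from h import *
im=cv2.imread("pics/w1.png")
cv2.imwrite("pics/c2.png",cv2.resize(im[190:270,270:370],None,fx=7,fy=7,interpolation=cv2.INTER_CUBIC))
```

```text
(no output)
```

View pics/c2.png

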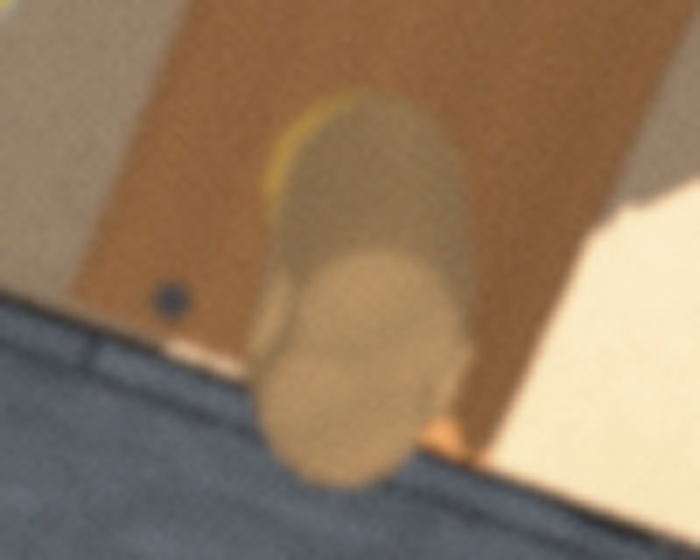

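Run:
```python
from h import *
s=dict(eef_pos=[0.38449912,-0.29522825,0.31043526],eef_rot=[9.83520000e-01,1.80798857e-01,4.87194712e-05,-4.25685092e-04])
C=cal("wrist",s)
P=[(258,390),(270,350),(305,285),(345,255),(400,250),(440,275),(462,320),(455,375),(420,440),(380,480),(340,490),(295,465),(268,430)]
f=lambda p,z: atz(C,(270+p[0]/7-.43,190+p[1]/7-.43),z)
W=np.array([f(p,.196)[:2]*1000 for p in P],np.float32); print(cv2.fitEllipse(W))
a,b,c,d=[f(p,.1) for p in[(190,0),(75,295),(690,0),(490,460)]]
print("rack dirs",np.degrees(np.arctan2(*(a-b)[1::-1])),np.degrees(np.arctan2(*(c-d)[1::-1])))
print("red",atz(C,(358,163),.196), "blue",atz(C,(394,78),.187))
g=lambda p,z: atz(C,p,z)
for n,p in [("c1",(359,43)),("c2",(424,74)),("c3",(281,233))]: print(n,g(p,.1))
print("toolyaw",R.from_quat(s["eef_rot"]).as_matrix())
```

```text
((380.9571838378906, -294.6778259277344), (20.879819869995117, 29.010766983032227), 89.17094421386719)
rack dirs -1.4896618944172106 -0.8492269378013774
red [ 0.44727409 -0.29841962  0.196     ] blue [ 0.51176559 -0.30079711  0.187     ]
c1 [ 0.5473996 -0.2687582  0.1      ]
c2 [ 0.54494343 -0.33685896  0.1       ]
c3 [ 0.34744792 -0.26081643  0.1       ]
toolyaw [[ 9.34623542e-01  3.55638625e-01 -5.80936075e-05]
 [ 3.55638542e-01 -9.34623184e-01  8.54956452e-04]
 [ 2.49759905e-04 -8.19722753e-04 -9.99999633e-01]]
```

Emit:
move_arm([
  [[37.4, -34.8, 0, 0, 0, 0, 55], [37.4, -34.8, 0, 0, 0, 0, 55], [37.4, -34.8, 0, 0, 0, 0, 55], [37.4, -34.8, 0, 0, 0, 0, 55], [37.4, -34.8, 0, 0, 0, 0, 55], [37.4, -34.8, 0, 0, 0, 0, 55], [0, 0, 45, 0, 0, 10.5, 55], [0, 0, 45, 0, 0, 10.5, 55], [0, 0, 0, 0, 0, 0, 55]],
])

```text
time: 2.15
eef_pos: [0.5176, -0.0241, 0.2178]
eef_rot: [1.0, -0.004, -0.004, -0.001]
wrist_force: [-0.5, 0.8, 0.8]
grip_width: 0.0503
grip_force: 0.0
```

Run:
```python
from h import *
import json
s=st(); im=save("wrist","w2"); print(s["time"],s["eef_pos"],s["eef_rot"],s["joints"])
json.dump({k:list(map(float,s[k])) for k in("eef_pos","eef_rot")},open("s2.json","w"))
C=cal("wrist",s)
print(proj(C,[(.5272,.0399,.0595),(.5512,-.0705,.0595),(.445,-.035,.04)]))
cv2.imwrite("pics/c3.png",cv2.resize(im[90:290,190:450],None,fx=3,fy=3,interpolation=cv2.INTER_CUBIC))
T=cal("top"); print("box",[atz(T,p,0).round(3) for p in[(330,178),(405,190)]])
```

```text
2.15 [ 0.5175736  -0.02411121  0.21780945] [ 9.99985409e-01 -3.73311870e-03 -3.87189327e-03 -5.04970692e-04] [-1.94268636e-01  3.60949419e-01  1.58572276e+00 -5.08978311e-04
  1.20271545e+00  1.38417900e+00]
[[251.68807576 213.26420444]
 [375.98184312 185.54407282]
 [334.41180228 287.38355987]]
box [array([0.665, 0.014, 0.   ]), array([ 0.711, -0.189,  0.   ])]
```

View pics/c3.png

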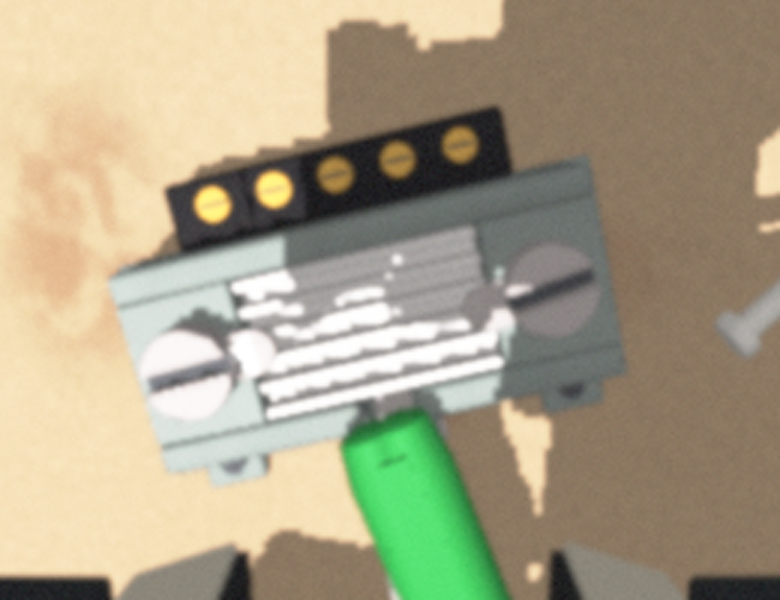

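The crop shows the left head at (185,375) with its slot (150,385)-(228,367), and the right head at (552,290) with its slot (507,303)-(592,273). Both slots look near 0–0.1 rad. A tall green look-alike stands in front of the lever.

Run:
```python
from h import *
import json
s=json.load(open("s2.json")); C=cal("wrist",s); f=lambda p,z: atz(C,(190+p[0]/3-.33,90+p[1]/3-.33),z)
L,Rr=f((185,375),.0595),f((552,290),.0595); print("L",L,"R",Rr,np.linalg.norm(L-Rr)); d=L-Rr; print("dock y deg",np.degrees(np.arctan2(d[1],d[0])),"ctr",(L+Rr)/2)
for a,b in [((150,385),(228,367)),((507,303),(592,273))]:
    a,b=f(a,.0595),f(b,.0595); v=a-b; print("slot mid",(a+b)/2,"deg",np.degrees(np.arctan2(v[1],v[0])),np.linalg.norm(v))
# green: triangulate top: w2 px vs top view
T=cal("top")
o1,d1=ray(C,(190+392/3,90+440/3)); o2,d2=ray(T,(270+200/4,185+372/4))
A=np.stack([d1,-d2],1); k=np.linalg.lstsq(A,o2-o1,rcond=None)[0]; print("green top",o1+d1*k[0],o2+d2*k[1])
s1=dict(eef_pos=[0.38449912,-0.29522825,0.31043526],eef_rot=[9.83520000e-01,1.80798857e-01,4.87194712e-05,-4.25685092e-04])
W=cal("wrist",s1); print("green base",atz(W,(160,136),0.), atz(W,(160,136),.02))
o1,d1=ray(W,(85,33)); k=np.linalg.lstsq(np.stack([d1,-d2],1),o2-o1,rcond=None)[0]; print("green top",o1+d1*k[0],o2+d2*k[1])
```

```text
L [0.5259132  0.04030239 0.0595    ] R [ 0.55051643 -0.06849816  0.0595    ] 0.11154764353885853
dock y deg 102.74207688157809 ctr [ 0.53821482 -0.01409789  0.0595    ]
slot mid [0.52558962 0.03916535 0.0595    ] deg 102.60444629118233 0.0243747123631336
slot mid [ 0.55109267 -0.06770873  0.0595    ] deg 109.36700757427208 0.026002819494342664
green top [ 0.41977773 -0.01869596 -0.2252141 ] [ 0.42357367 -0.05350052 -0.22671608]
green base [ 0.38399718 -0.06991758  0.        ] [ 0.38712296 -0.07882672  0.02      ]
green top [ 0.46479803 -0.0658631   0.16146599] [ 0.38337062 -0.07424469  0.1523718 ]
```

The green object isn't where I'd expect it in w2. I'll check with one composite view.

Run:
```python
from h import *
a=save("top","top1"); b=save("scene","scene1"); w=cv2.imread("pics/w2.png")
M=np.zeros((600,800,3),np.uint8)
M[:300,:400]=cv2.resize(a[185:335,270:470],(400,300))
M[:300,400:]=cv2.resize(b[200:350,220:420],(400,300))
M[300:,:400]=cv2.resize(w,(400,300))
M[300:,400:]=cv2.resize(cv2.imread("pics/w1.png"),(400,300))
cv2.imwrite("pics/m1.png",M)
```

```text
(no output)
```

View pics/m1.png

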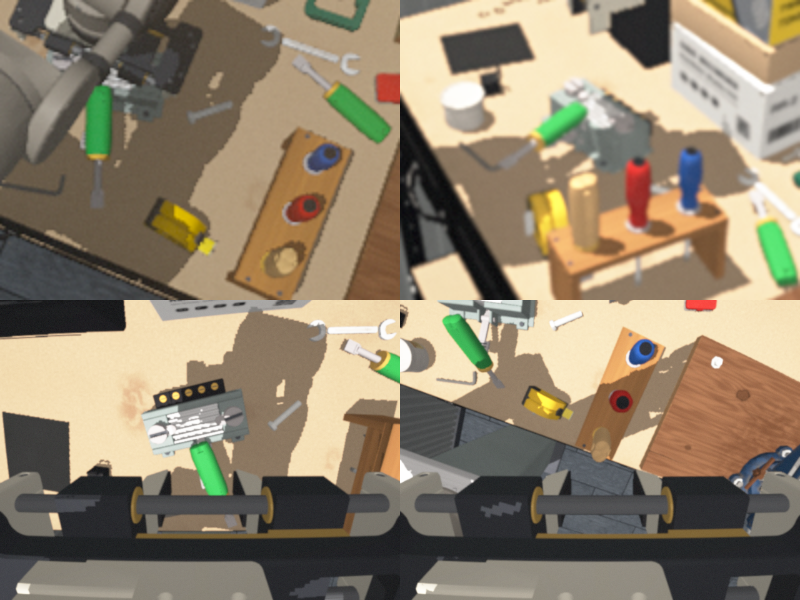

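Emit:
move_arm([
  [[0, 10, -50, 0, 0, 0, 55], [-24, 50, 0, 0, 0, 0, 55], [-24, 50, 0, 0, 0, 0, 55], [-24, 50, 0, 0, 0, 0, 55], [-24, 50, 0, 0, 0, 0, 55], [-24, 45, 0, 0, 0, 0, 55], [-14.5, 17.5, 0, 0, 0, 0, 55], [0, 0, 0, 0, 0, 0, 55]],
])

```text
time: 3.3
eef_pos: [0.3825, -0.2966, 0.2728]
eef_rot: [1.0, -0.005, 0.001, 0.001]
wrist_force: [0.1, 0.4, -0.9]
grip_width: 0.0504
grip_force: 0.0
```

Run:
```python
from h import *
s=st(); im=save("wrist","w3"); C=cal("wrist",s); print(s["time"],s["eef_pos"],s["eef_rot"],s["wrist_force"])
print("pred", proj(C,[(.381,-.295,.196),(.4473,-.2984,.196)]))
# red top's dark hole & wooden mask
hsv=cv2.cvtColor(im,cv2.COLOR_BGR2HSV)
for y in range(232,292,6): print(y,[tuple(int(v) for v in im[y,x][::-1]) for x in range(285,361,6)])
```

```text
3.3 [ 0.38250832 -0.29661669  0.27275504] [ 0.99998735 -0.00464549  0.00126874  0.00145387] [ 0.13978039  0.39390079 -0.85065268]
pred [[320.31027727 256.65163897]
 [324.59425926 155.29378475]]
232 [(136, 99, 64), (144, 100, 62), (142, 99, 61), (144, 101, 63), (134, 109, 77), (143, 114, 81), (145, 116, 81), (140, 111, 78), (137, 109, 76), (137, 96, 61), (132, 91, 56), (132, 92, 54), (212, 176, 136)]
238 [(140, 100, 66), (145, 101, 64), (144, 101, 64), (141, 102, 66), (140, 111, 78), (164, 129, 91), (173, 136, 95), (151, 120, 85), (142, 116, 82), (134, 94, 57), (133, 94, 60), (132, 92, 59), (227, 195, 153)]
244 [(137, 100, 66), (145, 102, 62), (142, 98, 62), (141, 103, 67), (166, 133, 93), (178, 142, 98), (177, 142, 96), (174, 139, 95), (154, 123, 85), (137, 96, 59), (135, 95, 63), (133, 92, 59), (232, 200, 158)]
250 [(139, 100, 65), (146, 103, 64), (100, 79, 68), (158, 122, 84), (175, 141, 98), (175, 138, 96), (170, 134, 95), (176, 141, 97), (175, 139, 95), (115, 91, 73), (130, 94, 62), (135, 93, 59), (241, 216, 173)]
256 [(115, 85, 59), (131, 90, 57), (131, 98, 69), (162, 127, 91), 
[... 456 characters left out ...]
181, 144, 101), (128, 110, 93), (90, 96, 101), (93, 100, 105), (89, 94, 101), (81, 87, 93)]
274 [(67, 65, 70), (70, 70, 76), (85, 91, 98), (87, 94, 99), (99, 105, 111), (151, 121, 88), (171, 136, 97), (145, 122, 95), (99, 103, 110), (96, 101, 108), (89, 94, 101), (87, 91, 98), (93, 98, 105)]
280 [(77, 77, 83), (121, 121, 130), (92, 97, 107), (87, 94, 102), (91, 95, 101), (88, 94, 100), (88, 93, 101), (86, 91, 98), (90, 96, 102), (91, 97, 104), (85, 92, 96), (89, 95, 100), (89, 94, 101)]
286 [(131, 130, 139), (122, 122, 130), (91, 95, 103), (94, 100, 107), (101, 107, 112), (88, 96, 103), (96, 102, 109), (91, 96, 102), (87, 94, 101), (86, 91, 99), (95, 100, 107), (89, 95, 104), (97, 103, 110)]
```

Emit:
move_arm([
  [[-1.3, -1.4, 45, 0, 0, 0, 55], [0, 0, 45, 0, 0, 0, 55], [0, 0, 19.5, 0, 0, 0, 55], [0, 0, 0, 0, 0, 0, 55], [0, 0, 0, 0, 0, 0, 10], [0, 0, 0, 0, 0, 0, 10], [0, 0, 0, 0, 0, 0, 10], [0, 0, 0, 0, 0, 0, 10]],
], grip_force=40)

```text
time: 4.35
eef_pos: [0.3821, -0.2936, 0.162]
eef_rot: [1.0, -0.004, 0.001, 0.001]
wrist_force: [-0.8, 0.0, 5.5]
grip_width: 0.0239
grip_force: 40.0
```

Emit:
move_arm([
  [[0, 0, -30, 0, 0, 0, 10], [0, 0, -45, 0, 0, 0, 10], [0, 0, -20, 0, 0, 0, 10], [34, -45, 0, 0, 0, 0, 10], [34, -45, 0, 0, 0, 0, 10], [34, -45, 0, 0, 0, 0, 10], [34, -45, 0, 0, 0, 0, 10], [33, -45, 0, 0, 0, 0, 10], [0, 0, 0, 0, 0, 10.5, 10], [0, 0, 0, 0, 0, 10.5, 10]],
])

```text
time: 5.6
eef_pos: [0.5525, -0.0686, 0.2555]
eef_rot: [0.982, -0.188, -0.001, 0.0]
wrist_force: [0.5, 0.6, -1.7]
grip_width: 0.0237
grip_force: 40.0
```

Emit:
move_arm([
  [[0, 0, 0, 0, 0, 10.5, 10], [0, 0, 0, 0, 0, 10.5, 10], [0, 0, 0, 0, 0, 10.5, 10], [0, 0, 0, 0, 0, 10.5, 10], [0, 0, 0, 0, 0, 7.4, 10], [0, 0, 0, 0, 0, 0, 10]],
])

```text
time: 6.35
eef_pos: [0.5523, -0.0696, 0.2558]
eef_rot: [0.815, -0.579, -0.0, 0.0]
wrist_force: [-0.4, -0.4, -1.4]
grip_width: 0.0234
grip_force: 40.0
```

```bash
cat >> h.py <<'E'
def go(target,yaw=None,tip=None):
    "tool-frame mm / deg to reach world TCP target with tool x at yaw deg"
    s=st(); M=R.from_quat(s["eef_rot"]); d=M.inv().apply(np.array(target)-s["eef_pos"])*1000
    x=M.as_matrix()[:,0]; y0=np.degrees(np.arctan2(x[1],x[0]))
    print("t",s["time"],"pos",np.round(s["eef_pos"],4),"yaw",y0.round(2),"zaxis",M.as_matrix()[:,2].round(4),"F",np.round(s["wrist_force"],1),"w",s["grip_width"],"j6",s["joints"][5])
    print("shift",d.round(1),"turn z",None if yaw is None else round(-(yaw-y0),1))
E
python3 - <<'E'
from h import *
go((.5508,-.0682,.20),-70.6)
im=save("wrist","w4"); cv2.imwrite("pics/c4.png",im)
E
```

```text
t 6.35 pos [ 0.5523 -0.0696  0.2558] yaw -70.78 zaxis [-9.e-04  2.e-04 -1.e+00] F [-0.4 -0.4 -1.4] w 0.02341742969378412 j6 2.543204956950283
shift [-1.8  0.9 55.8] turn z -0.2
```

View pics/c4.png

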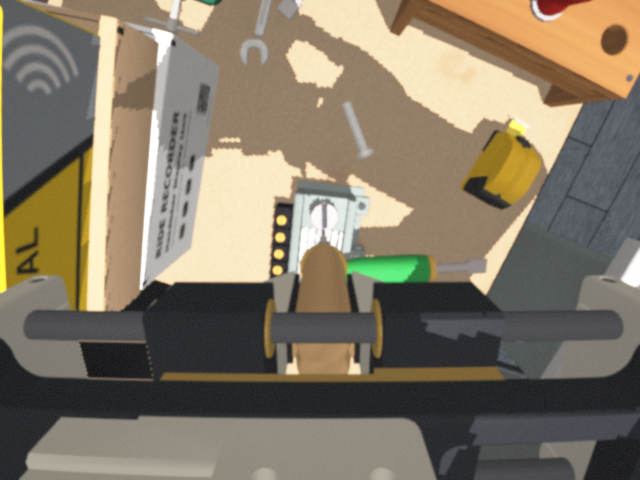

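The right screw shows beyond the handle at (324,216), its slot vertical in the image and so in line with the blade; the green one lies across the lever, touching the dock's front. I'll recheck the screw's position.

Run:
```python
from h import *
s=st(); C=cal("wrist",s); print(atz(C,(324,216),.0595)); im=cv2.imread("pics/w4.png")
g=cv2.cvtColor(im,cv2.COLOR_BGR2GRAY)
for r in range(198,238,3): print(r,g[r,304:346:2])
print(proj(C,[(.5508,-.0682,.0595)]))
```

```text
[ 0.55058259 -0.06952288  0.0595    ]
198 [198 228 229 228 228 222 189 167 217 204 207 177 187 211 221 221 215 206
 198 188 178]
201 [205 228 228 226 193 136 121 119 131 136 139 123 123 166 218 230 233 234
 234 236 236]
204 [217 228 223 170 130 117 122 150 189 158 143 148 201 172 133 194 231 233
 235 234 235]
207 [221 229 215 138 119 169 238 248 244 169 134 181 248 250 242 211 221 234
 234 234 233]
210 [220 227 210 153 166 242 250 250 244 170 136 179 247 251 251 249 224 228
 234 233 232]
213 [223 228 224 179 238 251 251 250 246 178 133 175 247 251 251 251 248 231
 234 234 232]
216 [226 229 229 224 249 251 251 250 246 182 135 168 246 251 251 251 249 232
 234 234 227]
219 [227 227 229 228 249 251 251 251 246 174 133 162 245 251 252 251 249 231
 233 233 226]
222 [227 228 229 228 241 250 251 250 245 178 135 166 246 251 251 250 238 232
 234 233 208]
225 [228 228 229 226 230 244 250 251 247 183 136 163 246 251 250 238 231 234
 234 231 196]
228 [248 253 239 222 248 248 224 245 245 198 191 234 248 243 233 232 233 233
 234 228 188]
231 [255 254 238 254 255 252 216 247 244 154 173 249 253 247 230 246 251 216
 218 212 176]
234 [255 255 251 255 254 254 241 251 245 159 167 247 251 239 251 255 252 214
 252 245 184]
237 [254 254 247 255 255 253 252 253 199 135 140 203 250 230 253 255 254 237
 254 227 202]
[[323.36468281 217.13436598]]
```

Emit:
move_arm([
  [[-1.2, 1.2, 30, 0, 0, 0, 10], [0, 0, 30, 0, 0, 0, 10], [0, 0, 9.5, 0, 0, 0, 10], [0, 0, 0, 0, 0, 0, 10]],
])

```text
time: 6.9
eef_pos: [0.551, -0.0689, 0.1866]
eef_rot: [0.815, -0.579, -0.0, 0.0]
wrist_force: [0.3, 0.0, -0.8]
grip_width: 0.0238
grip_force: 40.0
```

Run:
```python
from h import *
go((.5506,-.069,.1755),-70.6)
```

```text
t 6.9 pos [ 0.551  -0.0689  0.1866] yaw -70.79 zaxis [-7.e-04  1.e-04 -1.e+00] F [ 0.3  0.  -0.8] w 0.023831270457524683 j6 2.54393930021063
shift [ 0.   0.4 11.1] turn z -0.2
```

Emit:
move_arm([
  [[0, 0.3, 4, 0, 0, 0, 10], [0, 0, 4, 0, 0, 0, 10], [0, 0, 3, 0, 0, 0, 10], [0, 0, 0, 0, 0, 0, 10]],
])

```text
time: 7.4
eef_pos: [0.5506, -0.0689, 0.1756]
eef_rot: [0.815, -0.58, -0.0, 0.0]
wrist_force: [-0.6, -0.6, -1.8]
grip_width: 0.0237
grip_force: 40.0
```

Emit:
move_arm([
  [[0, 0, 0.5, 0, 0, -10, 10], [0, 0, 0, 0, 0, -10, 10], [0, 0, 0, 0, 0, -10, 10], [0, 0, 0, 0, 0, -10, 10], [0, 0, 0, 0, 0, -10, 10], [0, 0, 0, 0, 0, -10, 10], [0, 0, 0, 0, 0, -10, 10], [0, 0, 0, 0, 0, -10, 10], [0, 0, 0, 0, 0, -5, 10], [0, 0, 0, 0, 0, 0, 10]],
])

```text
time: 8.65
eef_pos: [0.5507, -0.0687, 0.1753]
eef_rot: [0.992, 0.123, 0.0, -0.0]
wrist_force: [-0.6, 0.6, -1.3]
grip_width: 0.0237
grip_force: 40.0
```

Run:
```python
from h import *
go((.5506,-.069,.1755),12.7); print(st()["torque"],st()["tau"])
```

```text
t 8.65 pos [ 0.5507 -0.0687  0.1753] yaw 14.1 zaxis [ 1.e-04  3.e-04 -1.e+00] F [-0.6  0.6 -1.3] w 0.023676474864480594 j6 1.062013554534947
shift [-0.2  0.2 -0.2] turn z 1.4
[ 0.3026679   0.04398454 -0.1210517 ] [ -0.54945644 -48.32335353 -23.33382905  -0.35006041  -0.21276207
  -0.56269566]
```

Emit:
move_arm([
  [[0, 0, 0, 0, 0, -4, 10], [0, 0, 0, 0, 0, -4, 10], [0, 0, 0, 0, 0, -2, 10], [0, 0, 0, 0, 0, 0, 10]],
])

```text
time: 9.15
eef_pos: [0.5507, -0.0688, 0.1753]
eef_rot: [0.978, 0.209, 0.0, -0.0]
wrist_force: [-0.0, 1.0, 0.3]
grip_width: 0.0238
grip_force: 40.0
```

Run:
```python
from h import *
go((.5506,-.069,.1755),12.7); print(st()["torque"])
```

```text
t 9.15 pos [ 0.5507 -0.0688  0.1753] yaw 24.07 zaxis [-0.e+00  2.e-04 -1.e+00] F [-0.   1.   0.3] w 0.023760440476526982 j6 0.888068575238437
shift [-0.2  0.2 -0.2] turn z 11.4
[ 0.47897991  0.07546184 -0.0369845 ]
```

Emit:
move_arm([
  [[0, 0, 0, 0, 0, -4, 10], [0, 0, 0, 0, 0, -3, 10], [0, 0, 0, 0, 0, 0, 10]],
])

```text
time: 9.52
eef_pos: [0.5506, -0.0687, 0.1753]
eef_rot: [0.964, 0.268, -0.0, -0.0]
wrist_force: [-1.4, 2.1, 0.3]
grip_width: 0.024
grip_force: 40.0
```

Run:
```python
from h import *
go((.5506,-.069,.1755),12.7); print(st()["torque"])
im=save("wrist","w5")
```

```text
t 9.525 pos [ 0.5506 -0.0687  0.1753] yaw 31.05 zaxis [-3.e-04  4.e-04 -1.e+00] F [-1.4  2.1  0.3] w 0.023973019233158324 j6 0.7663280754992751
shift [-0.1  0.3 -0.2] turn z 18.3
[ 0.591595    0.26275589 -0.23777849]
```

Emit:
move_arm([
  [[0, 0, 0, 0, 0, 8, 10], [0, 0, 0, 0, 0, 4, 10], [0, 0, -15, 0, 0, 0, 10], [0, 0, -20, 0, 0, 6, 10], [0, 0, -15, 0, 0, 10, 10], [0, 0, 0, 0, 0, 10.5, 10], [0, 0, 0, 0, 0, 10.5, 10], [0, 0, 0, 0, 0, 10.5, 10], [0, 0, 0, 0, 0, 10.5, 10], [0, 0, 0, 0, 0, 10.5, 10]],
])

```text
time: 10.82
eef_pos: [0.5511, -0.0693, 0.2264]
eef_rot: [0.908, -0.42, 0.001, 0.0]
wrist_force: [-0.1, -0.3, -1.1]
grip_width: 0.024
grip_force: 40.0
```

Run:
```python
from h import *
go((.5258,.0398,.226),-77.4); print(st()["torque"])
im=save("wrist","w6")
C=cal("wrist",st()); print(proj(C,[(.5506,-.069,.0595),(.5258,.0398,.0595)]))
```

```text
t 10.825 pos [ 0.5511 -0.0693  0.2264] yaw -49.63 zaxis [ 0.0016 -0.0011 -1.    ] F [-0.1 -0.3 -1.1] w 0.024001611942992097 j6 2.174520209547336
shift [-99.5 -51.4   0.3] turn z 27.8
[0.12888983 0.01970874 0.0017452 ]
[[322.8254292  223.13860915]
 [272.64599913 318.46577571]]
```

Emit:
move_arm([
  [[-33.2, -17.1, 0, 0, 0, 0, 10], [-33.2, -17.1, 0, 0, 0, 0, 10], [-33.1, -17.2, 0, 0, 0, 0, 10], [0, 0, 0, 0, 0, 10, 10], [0, 0, 0, 0, 0, 10, 10], [0, 0, 0, 0, 0, 7.8, 10], [0, 0, 0, 0, 0, 0, 10]],
])

```text
time: 11.75
eef_pos: [0.5252, 0.0399, 0.226]
eef_rot: [0.783, -0.622, 0.001, -0.0]
wrist_force: [0.5, 0.5, -2.1]
grip_width: 0.0239
grip_force: 40.0
```

Run:
```python
from h import *
go((.5258,.0398,.1755),-77.4)
s=st(); im=save("wrist","w7"); C=cal("wrist",s)
print(proj(C,[(.5506,-.069,.0595),(.5258,.0398,.0595)]))
M=np.hstack([cv2.resize(cv2.imread("pics/w6.png")[130:290,230:430],(500,400)),cv2.resize(im[130:290,260:380],(300,400))])
cv2.imwrite("pics/m2.png",M)
```

```text
t 11.75 pos [0.5252 0.0399 0.226 ] yaw -76.91 zaxis [ 1.3e-03 -5.0e-04 -1.0e+00] F [ 0.5  0.5 -2.1] w 0.02387693639283679 j6 2.843765284897305
shift [ 0.2 -0.5 50.5] turn z 0.5
[[322.48985504  93.6130517 ]
 [322.00065628 222.46064215]]
```

View pics/m2.png

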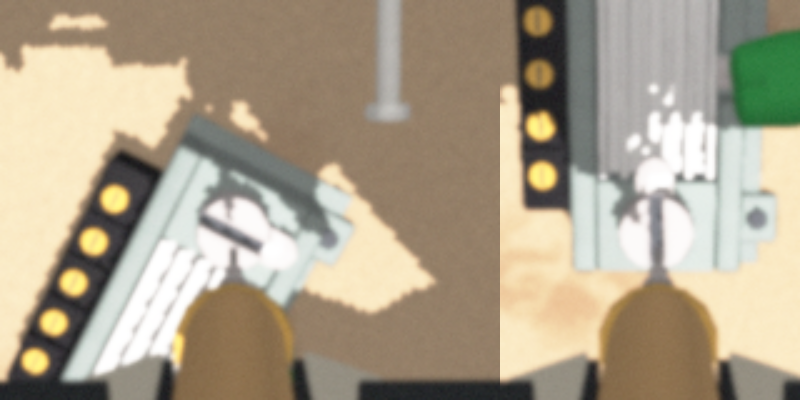

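The left panel shows the right screw's slot along the dock's x with its ear swung clear. The right panel shows the left head at (322,222), on the prediction, with its slot in line with the blade.

Emit:
move_arm([
  [[0.2, -0.5, 25, 0, 0, 0.5, 10], [0, 0, 15, 0, 0, 0, 10], [0, 0, 4, 0, 0, 0, 10], [0, 0, 4, 0, 0, 0, 10], [0, 0, 3, 0, 0, 0, 10], [0, 0, 0, 0, 0, 0, 10]],
])

```text
time: 12.55
eef_pos: [0.5255, 0.04, 0.1743]
eef_rot: [0.779, -0.627, 0.0, -0.0]
wrist_force: [-0.6, 1.1, -2.2]
grip_width: 0.024
grip_force: 40.0
```

Run:
```python
from h import *
go((.5258,.0398,.1755),-77.4)
```

```text
t 12.55 pos [0.5255 0.04   0.1743] yaw -77.63 zaxis [ 3.e-04 -1.e-04 -1.e+00] F [-0.6  1.1 -2.2] w 0.024033034140426863 j6 2.8561203625280034
shift [ 0.2 -0.3 -1.2] turn z -0.2
```

Rotate 90° plus the play, as before (about 108°).

Emit:
move_arm([
  [[0, 0, 0, 0, 0, -10, 10], [0, 0, 0, 0, 0, -10, 10], [0, 0, 0, 0, 0, -10, 10], [0, 0, 0, 0, 0, -10, 10], [0, 0, 0, 0, 0, -10, 10], [0, 0, 0, 0, 0, -10, 10], [0, 0, 0, 0, 0, -10, 10], [0, 0, 0, 0, 0, -10, 10], [0, 0, 0, 0, 0, -10, 10], [0, 0, 0, 0, 0, -8, 10]],
])

```text
time: 13.8
eef_pos: [0.5258, 0.0404, 0.1746]
eef_rot: [0.984, 0.179, 0.001, -0.0]
wrist_force: [0.2, 1.8, -3.0]
grip_width: 0.0238
grip_force: 40.0
```

Emit:
move_arm([
  [[0, 0, 0, 0, 0, -5, 10], [0, 0, 0, 0, 0, -3, 10], [0, 0, 0, 0, 0, 0, 10]],
])

```text
time: 14.18
eef_pos: [0.5258, 0.0404, 0.1745]
eef_rot: [0.97, 0.245, 0.001, -0.0]
wrist_force: [0.7, 2.3, -1.6]
grip_width: 0.0237
grip_force: 40.0
```

Run:
```python
from h import *
go((.5258,.0398,.1755),12.7); print(st()["torque"])
```

```text
t 14.175 pos [0.5258 0.0404 0.1745] yaw 28.32 zaxis [ 1.2e-03  8.0e-04 -1.0e+00] F [ 0.7  2.3 -1.6] w 0.023725852909358632 j6 1.0068499200450076
shift [-0.3  0.6 -1. ] turn z 15.6
[ 0.67490976 -0.26436499 -0.12067745]
```

Emit:
move_arm([
  [[0, 0, 0, 0, 0, -4, 10], [0, 0, 0, 0, 0, -2, 10], [0, 0, 0, 0, 0, 0, 10]],
])

```text
time: 14.55
eef_pos: [0.5255, 0.0404, 0.1745]
eef_rot: [0.956, 0.295, 0.0, -0.0]
wrist_force: [0.0, 4.0, 0.9]
grip_width: 0.0239
grip_force: 40.0
```

Run:
```python
from h import *
go((.5258,.0398,.1755),12.7); print(st()["torque"])
```

```text
t 14.55 pos [0.5255 0.0404 0.1745] yaw 34.28 zaxis [ 5.e-04  8.e-04 -1.e+00] F [0.  4.  0.9] w 0.02385794474840283 j6 0.9027268220912752
shift [-0.1  0.6 -1. ] turn z 21.6
[ 1.15143886 -0.17082129 -0.34950553]
```

Emit:
move_arm([
  [[0, 0, 0, 0, 0, 8, 10], [0, 0, 0, 0, 0, 6, 10], [0, 0, -15, 0, 0, 0, 10], [0, 0, -30, 0, 0, 10, 10], [0, 0, -30, 0, 0, 10, 10], [0, 0, 0, 0, 0, 0, 10]],
])

```text
time: 15.3
eef_pos: [0.5266, 0.0394, 0.2522]
eef_rot: [1.0, 0.004, 0.003, 0.001]
wrist_force: [0.2, 0.4, -2.1]
grip_width: 0.0239
grip_force: 40.0
```

Run:
```python
from h import *
s=st(); im=save("wrist","w8"); top=save("top","top2"); sc=save("scene","sc2")
go((.5258,.0398,.1755))
c=np.array([.538,-.0144]); ax=np.array([.9754,.2206]); ay=np.array([-.2206,.9754])
W=lambda x,y,z: np.r_[c+ax*x+ay*y,z]
pad=[W(-.096+a*.012,b*.015,.04) for a,b in((1,1),(1,-1),(-1,-1),(-1,1))]
s4=dict(eef_pos=[.5523,-.0696,.2558],eef_rot=R.from_matrix(np.array([[np.cos(-1.2354),np.sin(-1.2354),0],[np.sin(-1.2354),-np.cos(-1.2354),0],[0,0,-1]])).as_quat())
C4=cal("wrist",s4); C8=cal("wrist",s)
print("check",proj(C4,(.5506,-.069,.0595)))
def gm(im): 
    h=cv2.cvtColor(im,cv2.COLOR_BGR2HSV); return cv2.inRange(h,(50,110,60),(75,255,255))
for n,C,I in [("w4",C4,cv2.imread("pics/w4.png")),("w8",C8,im),("top",cal("top"),top),("top1",cal("top"),cv2.imread("pics/top1.png")),("sc",cal("scene"),sc)]:
    m=gm(I); k,l,stt,ce=cv2.connectedComponentsWithStats(m)
    print(n,"pad px",proj(C,pad).round(0).tolist())
    for i in range(1,k):
        if stt[i,4]>60:
            pts=cv2.findNonZero((l==i).astype(np.uint8)); print("  green",stt[i].tolist(),cv2.boxPoints(cv2.minAreaRect(pts)).round(0).tolist())
```

```text
t 15.45 pos [0.5248 0.0398 0.2485] yaw 0.54 zaxis [-1.6e-03 -4.0e-04 -1.0e+00] F [-0.3 -0.3 -1.7] w 0.023865602376532465 j6 1.4918014189979785
shift [ 1.1 -0.  73. ] turn z None
check [[324.4356406  216.39738178]]
w4 pad px [[391.0, 282.0], [395.0, 257.0], [417.0, 259.0], [412.0, 284.0]]
  green [346, 255, 84, 29, 1862] [[345.0, 258.0], [428.0, 254.0], [430.0, 282.0], [346.0, 285.0]]
w8 pad px [[374.0, 278.0], [400.0, 273.0], [403.0, 292.0], [377.0, 297.0]]
  green [629, 129, 11, 11, 63] [[629.0, 129.0], [639.0, 129.0], [639.0, 139.0], [629.0, 139.0]]
  green [368, 230, 43, 53, 1536] [[365.0, 236.0], [394.0, 227.0], [411.0, 282.0], [382.0, 291.0]]
top pad px [[311.0, 250.0], [322.0, 252.0], [321.0, 261.0], [309.0, 259.0]]
  green [434, 227, 31, 29, 378] [[433.0, 235.0], [440.0, 227.0], [466.0, 248.0], [458.0, 257.0]]
  green [313, 228, 13, 34, 388] [[313.0, 228.0], [325.0, 228.0], [325.0, 261.0], [313.0, 261.0]]
top1 pad px [[311.0, 250.0], [322.0, 252.0], [321.0, 261.0], [309.0, 259.0]]
  green [313, 227, 13, 35, 410] [[313.0, 227.0], [325.0, 227.0], [325.0, 261.0], [313.0, 261.0]]
  green [434, 227, 31, 29, 379] [[433.0, 235.0], [440.0, 226.0], [466.0, 249.0], [458.0, 257.0]]
sc pad px [[292.0, 265.0], [298.0, 270.0], [291.0, 273.0], [285.0, 268.0]]
  green [289, 252, 24, 20, 220] [[288.0, 264.0], [308.0, 249.0], [314.0, 257.0], [294.0, 272.0]]
  green [399, 311, 19, 31, 350] [[397.0, 313.0], [408.0, 309.0], [419.0, 340.0], [408.0, 344.0]]
```

Run:
```python
from h import *
c=np.array([.538,-.0144]); ax=np.array([.9754,.2206]); ay=np.array([-.2206,.9754])
s4=dict(eef_pos=[.5523,-.0696,.2558],eef_rot=R.from_matrix(np.array([[np.cos(-1.2354),np.sin(-1.2354),0],[np.sin(-1.2354),-np.cos(-1.2354),0],[0,0,-1]])).as_quat())
C4=cal("wrist",s4);T=cal("top");S=cal("scene")
def tri(L):
    A=np.zeros((3,3));b=np.zeros(3)
    for C,p in L:
        o,d=ray(C,p); d=d/np.linalg.norm(d); P=np.eye(3)-np.outer(d,d); A+=P; b+=P@o
    X=np.linalg.solve(A,b); print(X.round(4),"dock",np.round([(X[:2]-c)@ax,(X[:2]-c)@ay,X[2]],4),[ (proj(C,X)[0]-p).round(1).tolist() for C,p in L])
tri([(C4,(346,271.5)),(T,(319,228)),(S,(311,253))])
tri([(C4,(429,268)),(T,(319,261)),(S,(291,268))])
tri([(C4,(346,271.5)),(S,(311,253))])
tri([(C4,(429,268)),(S,(291,268))])
print([ (np.round([(X[:2]-c)@ax,(X[:2]-c)@ay],4)) for X in [atz(C4,(486,266),0.0),atz(C4,(486,266),.02)]])
```

```text
[ 0.5107 -0.0195  0.0604] dock [-0.0277  0.0011  0.0604] [[-1.5, 0.3], [0.7, 0.1], [-0.7, 0.0]]
[ 0.4318 -0.0534  0.0625] dock [-0.1122 -0.0146  0.0625] [[-2.9, -0.9], [1.1, 0.3], [-1.4, -0.5]]
[ 0.5107 -0.022   0.0627] dock [-0.0283 -0.0014  0.0627] [[-0.5, -0.9], [-0.4, -0.2]]
[ 0.432  -0.0564  0.0648] dock [-0.1127 -0.0175  0.0648] [[-1.3, -2.7], [-1.0, -0.6]]
[array([-0.2109, -0.0024]), array([-0.1996, -0.009 ])]
```

Emit:
move_arm([
  [[-41.6, 32.4, 0, 0, 0, 0, 10], [-41.6, 32.4, 0, 0, 0, 0, 10], [0, 0, 20, 0, 0, -6, 10], [0, 0, 30, 0, 0, -6, 10], [0, 0, 0, 0, 0, 0, 10]],
], grip_force=55)

```text
time: 16.08
eef_pos: [0.4406, -0.0251, 0.1969]
eef_rot: [0.994, 0.108, -0.003, -0.001]
wrist_force: [0.6, 1.0, -1.0]
grip_width: 0.0237
grip_force: 55.0
```

Run:
```python
from h import *
go((.4422,-.0258,.165),12.7)
s=st();im=save("wrist","w9"); sc=save("scene","sc3"); C=cal("wrist",s)
c=np.array([.538,-.0144]); ax=np.array([.9754,.2206]); ay=np.array([-.2206,.9754])
pad=[np.r_[c+ax*(-.096+a*.012)+ay*b*.015,.04] for a,b in((1,1),(1,-1),(-1,-1),(-1,1))]
print(proj(C,pad), proj(cal("scene"),pad))
M=np.zeros((600,800,3),np.uint8)
M[:,:450]=cv2.resize(im[180:300,270:360],(450,600),interpolation=cv2.INTER_CUBIC)
M[:360,450:]=cv2.resize(sc[220:292,260:330],(350,360),interpolation=cv2.INTER_CUBIC)
cv2.imwrite("pics/m3.png",M)
```

```text
t 16.075 pos [ 0.4406 -0.0251  0.1969] yaw 12.39 zaxis [-0.0064  0.0012 -1.    ] F [ 0.6  1.  -1. ] w 0.023658999320862066 j6 1.1239072808477943
shift [ 1.6  1.1 31.9] turn z -0.3
[[319.01585075 209.33788645]
 [352.84333803 209.16389771]
 [352.34845572 235.14075629]
 [319.2633988  235.3083669 ]] [[291.7255267  264.58139448]
 [298.29753798 269.69159242]
 [291.34420099 273.35243572]
 [284.81182727 268.14177061]]
```

Run:
```python
from h import *
im=cv2.imread("pics/w9.png"); h=cv2.cvtColor(im,cv2.COLOR_BGR2HSV)
def ch(p):
    H,S,V=map(int,p)
    if 50<=H<=80 and S>110: return 'G'
    if S<45: return 'b' if V<70 else ('m' if V<150 else 'w')   # greys
    return 'o' if H<25 else '.'
for r in range(180,276,3): print(r,''.join(ch(h[r,c]) for c in range(270,390,2)))
```

```text
180 oooooooooooooooooooooooo.GGGGGGGGGGGGGGGGGGGG.oooooooooooooo
183 oooooooooooooooooooooooo.GGGGGGGGGGGGGGGGGGGG.oooooooooooooo
186 oooooooooooooooooooooooo.GGGGGGGGGGGGGGGGGGGG.oooooooooooooo
189 ooooooooooooooooooooooooo.GGGGGGGGGGGGGGGGGGG.oooooooooooooo
192 ooooooooooooooooooooooooo.GGGGGGGGGGGGGGGGGGGG.ooooooooooooo
195 ooooooooooooooooooooooooo.GGGGGGGGGGGGGGGGGGGG.ooooooooooooo
198 ooooooooooooooooooooooooo.GGGGGGGGGGGGGGGGGGGG.ooooooooooooo
201 oooooooooooooooooooooooooo.GGGGGGGGGGGGGGGGGGG.ooooooooooooo
204 oooooooooooooooooooooooooo.GGGGGGGGGGGGGGGGGGG.ooooooooooooo
207 oooooooooooooooooooooooooooGGGGGGGGGGGGGGGGGGGGooooooooooooo
210 oooooooooooooooooooooooooowGGGGGGGGGGGGGGGGGGGG.oooooooooooo
213 oooooooooooooooooooooooooww.GGGGGGGGGGGGGGGGGGG.oooooooooooo
216 oooooooooooooooooooooooooww.GGGGGGGGGGGGGGGGGGG.oooooooooooo
219 ooooooooooooooooooooooooowwwGGGGGGGGGGGGGGGGGGG.oooooooooooo
222 ooooooooooooooooooooooooowwwGGGGGGGGGGGGGGGGGGG.oooooooooooo
225 ooooooooooooooooooooooooowww.GGGGGGGGGGGGGGGGGGG.ooooooooooo
228 ooooooooooooooooooooooooowww.GGGGGGGGGGGGGGGGGGG.ooooooo
[... 279 characters left out ...]
ooooooooooooooooooo.GGGGGGGGGGGGGGGGGG.ooooooooooo
246 ooooooooooooooooooooooooooooooo..GGGGGGGGGGGGGGG.ooooooooooo
249 oooooooooooooooooooooooooooooooooo.GGGGGGGGGGGG.oooooooooooo
252 oooooooooooooooooooooooooooooooooooo.GGGGGG..ooooooooooooooo
255 ooooooooooooooooooooooooooooooooooooo..ooooooooooooooooooooo
258 oooooooooooooooooooooooooooooooooooooooooooooooooooooooooooo
261 oooooooooooooooooooooooooooooooooooooooooooooooooooooooooooo
264 ooooooooooooooooooooooooooooooooooooooommmmooooooooooooooooo
267 ooooooooooooooooooooooooooooooooooooooowwwmmoooooooooooooooo
270 ooooooooooooooooooooooooooooooooooooooowwwwmoooooooooooooooo
273 ooooooooommmmoooooooooooooooooooooooooowwmmmmooooooooooooooo
```

Run:
```python
from h import *
s=dict(eef_pos=None,eef_rot=None); s=st(); C=cal("wrist",s)
t=atz(C,(322.5,228),.04); print(t); go(np.r_[t[:2],.166],12.7)
c=np.array([.538,-.0144]); ax=np.array([.9754,.2206]); ay=np.array([-.2206,.9754]); print((t[:2]-c)@ax,(t[:2]-c)@ay)
```

```text
[ 0.4388909  -0.02552616  0.04      ]
t 16.175 pos [ 0.4426 -0.0254  0.1992] yaw 12.3 zaxis [-0.001  0.    -1.   ] F [-0.7 -0.  -2. ] w 0.023621762157108345 j6 1.1258592748574736
shift [-3.6 -0.6 33.2] turn z -0.4
-0.09912544737074415 0.011011015796061807
```

Run:
```python
from h import *
s=st(); im=save("wrist","w10"); C=cal("wrist",s); h=cv2.cvtColor(im,cv2.COLOR_BGR2HSV)
def ch(p):
    H,S,V=map(int,p)
    return 'G' if 50<=H<=80 and S>110 else ('w' if S<45 else 'o')
for r in range(201,249,4): print(r,''.join(ch(h[r,c]) for c in range(300,370)))
c=np.array([.538,-.0144]); ax=np.array([.9754,.2206]); ay=np.array([-.2206,.9754])
for p in [(319.5,228),(322.5,228),(322.5,211),(322.5,241)]:
    t=atz(C,p,.04); print(p,t.round(4),((t[:2]-c)@ax).round(4),((t[:2]-c)@ay).round(4))
go((.439,-.0255,.166),12.7)
```

```text
201 oooooooooooooooooooooGGGGGGGGGGGGGGGGGGGGGGGGGGGGGGGGGGGGGGGoooooooooo
205 ooooooooooooooooooooooGGGGGGGGGGGGGGGGGGGGGGGGGGGGGGGGGGGGGGoooooooooo
209 oooooooooooooooooooooooGGGGGGGGGGGGGGGGGGGGGGGGGGGGGGGGGGGGGGooooooooo
213 oooooooooooooooooooowwoGGGGGGGGGGGGGGGGGGGGGGGGGGGGGGGGGGGGGGooooooooo
217 oooooooooooooooooowwwwwoGGGGGGGGGGGGGGGGGGGGGGGGGGGGGGGGGGGGGGoooooooo
221 oooooooooooooooooowwwwwwoGGGGGGGGGGGGGGGGGGGGGGGGGGGGGGGGGGGGGoooooooo
225 oooooooooooooooooowwwwwwoGGGGGGGGGGGGGGGGGGGGGGGGGGGGGGGGGGGGGGooooooo
229 oooooooooooooooooowwwwwwwoGGGGGGGGGGGGGGGGGGGGGGGGGGGGGGGGGGGGGooooooo
233 oooooooooooooooooowwwwwwwoGGGGGGGGGGGGGGGGGGGGGGGGGGGGGGGGGGGGGGoooooo
237 ooooooooooooooooooowwwwwwwooGGGGGGGGGGGGGGGGGGGGGGGGGGGGGGGGGGGGoooooo
241 oooooooooooooooooooowwwwwwwooGGGGGGGGGGGGGGGGGGGGGGGGGGGGGGGGGGGoooooo
245 oooooooooooooooooooooooooooooooooGGGGGGGGGGGGGGGGGGGGGGGGGGGGGGGoooooo
(319.5, 228) [ 0.4383 -0.0229  0.04  ] -0.0991 0.0137
(322.5, 228) [ 0.4389 -0.0255  0.04  ] -0.0991 0.011
(322.5, 211) [ 0.4543 -0.0222  0.04  ] -0.0834 0.0109
(322.5, 241) [ 0.4268 -0.0282  0.04  ] -0.1115 0.0111
t 16.225 pos [ 0.443  -0.0254  0.1997] yaw 12.31 zaxis [ 5.e-04 -3.e-04 -1.e+00] F [-0.2 -0.  -1.3] w 0.023883018920596168 j6 1.125793968854414
shift [-3.9 -0.8 33.7] turn z -0.4
```

Emit:
move_arm([
  [[-5.9, -2.1, 5, 0, 0, -0.4, 10], [0, 0, 15, 0, 0, 0, 10], [0, 0, 12, 0, 0, 0, 10], [0, 0, 4, 0, 0, 0, 10], [0, 0, 3, 0, 0, 0, 10], [0, 0, 0, 0, 0, 0, 10]],
])

```text
time: 16.98
eef_pos: [0.4361, -0.0246, 0.1604]
eef_rot: [0.994, 0.111, -0.0, 0.0]
wrist_force: [-1.7, 1.1, 1.0]
grip_width: 0.0238
grip_force: 55.0
```

Run:
```python
from h import *
go((.4368,-.0246,.137),12.7)
```

```text
t 16.975 pos [ 0.4361 -0.0246  0.1604] yaw 12.76 zaxis [-6.e-04 -1.e-04 -1.e+00] F [-1.7  1.1  1. ] w 0.023766239646665164 j6 1.1162852412978246
shift [ 0.7  0.2 23.4] turn z 0.1
```

Slight contact. Press down.

Emit:
move_arm([
  [[0, 0, 4, 0, 0, 0, 10], [0, 0, 3, 0, 0, 0, 10], [0, 0, 0, 0, 0, 0, 10]],
])

```text
time: 17.35
eef_pos: [0.4364, -0.0245, 0.1531]
eef_rot: [0.994, 0.111, -0.0, -0.0]
wrist_force: [-2.0, 0.7, 2.4]
grip_width: 0.0239
grip_force: 55.0
```

Run:
```python
from h import *
s=st(); im=save("wrist","w11"); C=cal("wrist",s); h=cv2.cvtColor(im,cv2.COLOR_BGR2HSV)
c=np.array([.538,-.0144]); ax=np.array([.9754,.2206]); ay=np.array([-.2206,.9754])
print(proj(C,[np.r_[c+ax*x+ay*.015,z] for z in(.04,.03) for x in (-.083,-.113)]))
cv2.imwrite("pics/w11c.png",cv2.resize(im[100:300,220:420],(600,600),interpolation=cv2.INTER_CUBIC))
sc=save("scene","sc4"); g=cv2.inRange(cv2.cvtColor(sc,cv2.COLOR_BGR2HSV),(50,110,60),(75,255,255)); k,l,q,_=cv2.connectedComponentsWithStats(g); print(q[q[:,4]>60])
M=np.zeros((600,800,3),np.uint8); M[:,:450]=cv2.resize(im[120:300,245:380],(450,600),interpolation=cv2.INTER_CUBIC); M[:360,450:]=cv2.resize(sc[215:287,255:325],(350,360),interpolation=cv2.INTER_CUBIC); cv2.imwrite("pics/m4.png",M)
```

```text
[[319.94770783 215.56982774]
 [320.03283843 253.0239794 ]
 [320.05961489 212.79116771]
 [320.13808547 249.01139519]]
[[     0      0    640    480 306571]
 [   286    254     25     23    243]
 [   399    311     19     31    348]]
```

View pics/m4.png

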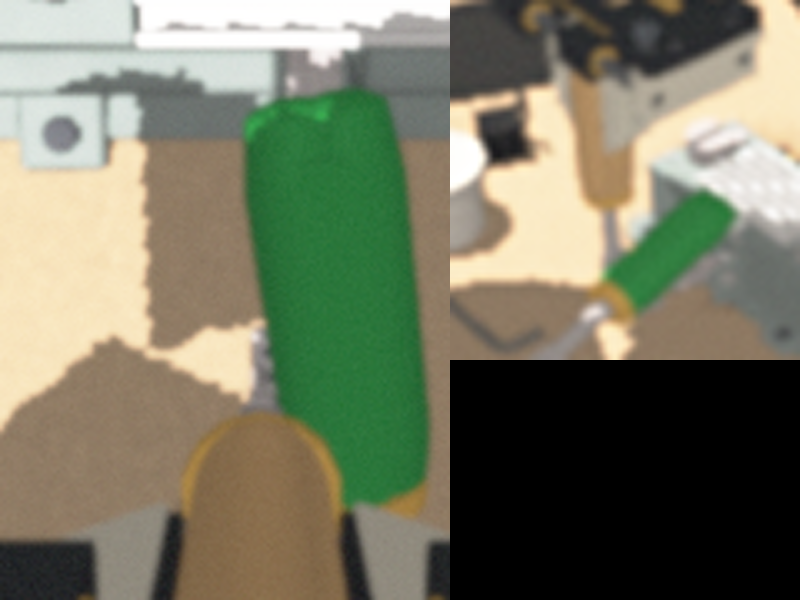

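The blade stands on the pad's free strip beside the green handle, and the green one has tipped as the pad goes down. Keep pressing.

Emit:
move_arm([
  [[-0.5, 0, 4, 0, 0, 0, 10], [-0.5, 0, 4, 0, 0, 0, 10], [-0.5, 0, 4, 0, 0, 0, 10], [-0.5, 0, 3, 0, 0, 0, 10], [0, 0, 0, 0, 0, 0, 10]],
])

```text
time: 18.08
eef_pos: [0.435, -0.025, 0.138]
eef_rot: [0.994, 0.111, 0.001, 0.0]
wrist_force: [-1.4, 1.3, 2.4]
grip_width: 0.0235
grip_force: 55.0
```

Emit:
move_arm([
  [[0, 0, 2, 0, 0, 0, 10], [0, 0, 2, 0, 0, 0, 10], [0, 0, 0, 0, 0, 0, 10]],
])

```text
time: 18.45
eef_pos: [0.4352, -0.025, 0.1355]
eef_rot: [0.994, 0.111, 0.001, 0.0]
wrist_force: [-4.5, 1.5, 17.7]
grip_width: 0.0241
grip_force: 55.0
```

Run:
```python
from h import *
go((.435,-.025,.13),12.7); im=save("wrist","w12"); h=cv2.cvtColor(im,cv2.COLOR_BGR2HSV)
def ch(p):
    H,S,V=map(int,p)
    return 'G' if 50<=H<=80 and S>110 else ('#' if S<45 and V>150 else 'm' if S<45 else 'o')
for r in range(110,258,4): print(r,''.join(ch(h[r,c]) for c in range(250,400,2)))
```

```text
t 18.45 pos [ 0.4352 -0.025   0.1355] yaw 12.75 zaxis [ 2.4e-03 -3.0e-04 -1.0e+00] F [-4.5  1.5 17.7] w 0.024140328438863667 j6 1.1142040027398803
shift [-0.2 -0.1  5.5] turn z 0.1
110 mm#####mmm###########################################################mmmmmm
114 mmm#mmmm###########################################################mmmmmmmm
118 ###################################################################mmmmmmmm
122 ###################################################################mmmmmmmm
126 ######################mm########m#########m#########m#########m###mmmmmmmmm
130 ##################################################################mm##mm#mm
134 #######################################mmmmm######mmmmmmmmmmmmmmmmmmmmmmmmm
138 #######################################mmmm#######mmmmmmmmmmmmmmmmmmmmmmmmm
142 #######################################mm#########mmmmmmmmmmmmmmmmmmmmmmmmm
146 ##################mmmmmmmmm###########mmm#########mmmmmmmmmmmmmmmmmmmmmmmmm
150 ###########m##mmmmmmmmmmmmmmmmmmmmmm###mm#mmmmmmmmmmmmmmmmmmmmmmmmmmmmmmmmm
154 ####m######m##mmmmmmmmmmmmmmmmmmmmm
[... 1340 characters left out ...]
oooooooooooooooooooomm#mGGGGGGGGGGGGGGGGGGGGGGoooooooooooooo
226 ooooooooooooooooooooooooooooooooooommmoGGGGGGGGGGGGGGGGGGGGGGoooooooooooooo
230 oooooooooooooooooooooooooooooooooooommmGGGGGGGGGGGGGGGGGGGGGGoooooooooooooo
234 ooooooooooooooooooooooooooooooooooo#mmmGGGGGGGGGGGGGGGGGGGGGGoooooooooooooo
238 ooooooooooooooooooooooooooooooooooommmmoGGGGGGGGGGGGGGGGGGGGGoooooooooooooo
242 oooooooooooooooooooooooooooooooooommmmmmGGGGGGGGGGGGGGGGGGGGGoooooooooooooo
246 oooooooooooooooooooooooooooooooooooooooooooGGGGGGGGGGGGGGGGGGGooooooooooooo
250 ooooooooooooooooooooooooooooooooooooooooooooooGGGGGGGGGGGGGGGGooooooooooooo
254 oooooooooooooooooooooooooooooooooooooooooooooooGGGGGGGGGGGGGGGooooooooooooo
```

Emit:
move_arm([
  [[0, 0, 1, 0, 0, 0, 10], [0, 0, 0, 0, 0, 0, 10], [0, 0, -10, 0, 0, 0, 10], [0, 0, -40, 0, 0, 0, 10], [0, 0, -50, 0, 0, 0, 10], [0, 0, -20, 0, 0, 6.5, 10], [0, 0, 0, 0, 0, 6.7, 10], [0, 0, 0, 0, 0, 0, 10]],
])

```text
time: 19.5
eef_pos: [0.4346, -0.0251, 0.253]
eef_rot: [1.0, -0.003, 0.0, 0.0]
wrist_force: [0.2, -0.7, -2.1]
grip_width: 0.0239
grip_force: 55.0
```

Run:
```python
from h import *
go((.382,-.2938,.254),-.5)
s=st(); im=save("wrist","w13"); sc=save("scene","sc5")
a=cv2.imread("pics/scene0.png")
# driver axis check in wrist image: wooden handle top visible? compare module rise in scene
C=cal("scene"); c=np.array([.538,-.0144]); ax=np.array([.9754,.2206]); ay=np.array([-.2206,.9754])
p=proj(C,[np.r_[c,.044],np.r_[c,.064]]); print(p)
g=cv2.inRange(cv2.cvtColor(sc,cv2.COLOR_BGR2HSV),(50,110,60),(75,255,255)); k,l,q,_=cv2.connectedComponentsWithStats(g)
for i in range(1,k):
    if q[i,4]>60: print(q[i],cv2.boxPoints(cv2.minAreaRect(cv2.findNonZero((l==i).astype(np.uint8)))).round(0).tolist())
```

```text
t 19.5 pos [ 0.4346 -0.0251  0.253 ] yaw -0.39 zaxis [ 3.e-04 -3.e-04 -1.e+00] F [ 0.2 -0.7 -2.1] w 0.023889339289715508 j6 1.3435897059457602
shift [-50.7 269.   -0.9] turn z 0.1
[[318.24804185 253.87783834]
 [318.10088544 248.25959345]]
[285 259  26  24 260] [[285.0, 276.0], [305.0, 257.0], [312.0, 264.0], [291.0, 283.0]]
[399 311  19  31 350] [[397.0, 313.0], [408.0, 309.0], [419.0, 340.0], [408.0, 344.0]]
```

Emit:
move_arm([
  [[-8.5, 45, 0, 0, 0, 0, 10], [-8.5, 45, 0, 0, 0, 0, 10], [-8.5, 45, 0, 0, 0, 0, 10], [-8.5, 45, 0, 0, 0, 0, 10], [-8.5, 45, 0, 0, 0, 0, 10], [-8.2, 44, 0, 0, 0, 0, 10], [0, 0, 0, 0, 0, 0, 10], [0, 0, 0, 0, 0, 0, 10]],
])

```text
time: 20.6
eef_pos: [0.3815, -0.2931, 0.2526]
eef_rot: [1.0, -0.004, -0.0, -0.001]
wrist_force: [0.3, 0.8, -1.0]
grip_width: 0.0242
grip_force: 55.0
```

Run:
```python
from h import *
go((.3818,-.2942,.163),-.5)
s=st(); im=save("wrist","w14"); C=cal("wrist",s)
print("hole px",proj(C,[(.3815,-.295,.1)]),"drv axis px at z .13,.2",proj(C,[np.r_[s["eef_pos"][:2],z] for z in (.13,.1)]))
h=cv2.cvtColor(im,cv2.COLOR_BGR2GRAY)
for r in range(200,262,5): print(r,h[r,270:376:3])
```

```text
t 20.6 pos [ 0.3815 -0.2931  0.2526] yaw -0.41 zaxis [-9.0e-04  1.4e-03 -1.0e+00] F [ 0.3  0.8 -1. ] w 0.024161431106641904 j6 0.7631312150769392
shift [ 0.4  1.3 89.6] turn z 0.1
hole px [[325.46794998 225.89119363]] drv axis px at z .13,.2 [[323.2484511  235.24956328]
 [323.2761792  225.91187749]]
200 [134 133 132 132 132 123 104 104 108 106 107 104 107 108 108 106 108 113
 109 105 102 106 102 103 105 102 104 100  99 102 101 106 105 132 133 133]
205 [134 133 132 131 131 124 103 106 107 106 107 104 106 110 108 108 107 110
 107 109 106 105 101 103 106 106 103 103 101  97 103 105 115 130 132 134]
210 [132 132 134 131 127 126 102 106 106 109 107 105 109 109 110 111 109 110
 107 107 103 102 105 103 104 105 103 100  99  98 102 102 117 133 133 139]
215 [131 130 127 134 131 126 104 104 106 108 107 106 107 109 108 107 107 116
 122 119 111 106 104 105 104 104 107 100  99 102 104 103 118 138 200 233]
220 [131 133 129 129 132 125 103 107 109 104 105 108 108 110 108 123 129 132
 130 131 133 130 117 104 105 103 104 103 100 100 100 104 183 234 235 234]
225 [131 133 132 131 133 124 103 107 109 109
[... 463 characters left out ...]
08 113 110 110 111 134
 134 112 103 107 107 107 107 104 105 102  97  99 103 143 233 234 231 233]
245 [127 133 133 129 132 125 106 106 107 109 107 109 110 110 112 114 118 116
 118 119 112 112 105 107 105 105 105  97  97 100 101 150 232 233 232 232]
250 [131 128 132 132 127 126 105 108 110 106 107 107 111 127 118 117 119 118
 121 120 118 116 128 115 106 105 102 101  96 102 101 176 234 232 232 233]
255 [130 133 131 127 127 122 104 110 109 110  82 119 131 114 112 118 119 119
 120 121 119 116 113 133 133  95  91 100  96 103 101 198 234 233 235 233]
260 [ 61  62  64  58  55  68 108 108 108 104 113 136 112 111 115 113 118 118
 120 120 118 113 113 115 135 120  81  99 100 102  99  86  83  79  83  82]
```

Emit:
move_arm([
  [[-0.5, 1.6, 0, 0, 0, 0, 10], [0, 0, 20, 0, 0, 0, 10], [0, 0, 20, 0, 0, 0, 10], [0, 0, 20, 0, 0, 0, 10], [0, 0, 20, 0, 0, 0, 10], [0, 0, 5, 0, 0, 0, 10], [0, 0, 0, 0, 0, 0, 10]],
])

```text
time: 21.52
eef_pos: [0.3814, -0.295, 0.1685]
eef_rot: [1.0, -0.003, 0.0, 0.0]
wrist_force: [-0.9, -0.2, -1.9]
grip_width: 0.0238
grip_force: 55.0
```

Emit:
move_arm([
  [[0, 0, 2, 0, 0, 0, 10], [0, 0, 2, 0, 0, 0, 10], [0, 0, 1, 0, 0, 0, 10], [0, 0, 0, 0, 0, 0, 10]],
])

```text
time: 22.02
eef_pos: [0.3811, -0.2952, 0.1632]
eef_rot: [1.0, -0.004, -0.0, 0.0]
wrist_force: [-0.2, -0.4, -1.7]
grip_width: 0.0237
grip_force: 55.0
```

Emit:
move_arm([
  [[0, 0, 1, 0, 0, 0, 10], [0, 0, 1, 0, 0, 0, 10], [0, 0, 0, 0, 0, 0, 10]],
])

```text
time: 22.4
eef_pos: [0.3812, -0.2953, 0.162]
eef_rot: [1.0, -0.004, 0.0, 0.0]
wrist_force: [-1.3, 1.7, 6.2]
grip_width: 0.0238
grip_force: 55.0
```

Emit:
move_arm([
  [[0, 0, 0, 0, 0, 0, 30], [0, 0, 0, 0, 0, 0, 55], [0, 0, 0, 0, 0, 0, 55], [0, 0, 0, 0, 0, 0, 55], [0, 0, -15, 0, 0, 0, 55], [0, 0, -40, 0, 0, 0, 55], [0, 0, -50, 0, 0, 0, 55], [0, 0, 0, 0, 0, 0, 55]],
], grip_force=30)

```text
time: 23.4
eef_pos: [0.3824, -0.2965, 0.2698]
eef_rot: [1.0, -0.004, 0.003, 0.003]
wrist_force: [0.3, -0.6, -0.4]
grip_width: 0.0505
grip_force: 0.0
```

Run:
```python
from h import *
go((.53,-.015,.27),12.7)
im=save("wrist","w15"); C=cal("wrist",st()); print("top pred",proj(C,[(.381,-.295,.196)]))
h=cv2.cvtColor(im,cv2.COLOR_BGR2HSV)
for r in range(225,292,6): print(r,''.join('W' if (10<=int(a)<=20 and 90<int(b)<135 and v>120) else '.' for a,b,v in h[r,290:352]))
```

```text
t 23.4 pos [ 0.3824 -0.2965  0.2698] yaw -0.44 zaxis [ 0.0055 -0.0059 -1.    ] F [ 0.3 -0.6 -0.4] w 0.050492980309077624 j6 0.7604205218420568
shift [ 145.4 -282.6   -1. ] turn z -13.1
top pred [[321.7492801  257.97842151]]
225 ..................WWWWWWWWWWWWWWWWWWWWWWWWWW..................
231 ................WWWWWWWWWWWWWWWWWWWWWWWWWWWWW.................
237 ...............WWWWWWWWWWWWWWWWWWWWWWWWWWWWWWWW...............
243 ............W.WWWWWWWWWWWWWWWWWWWWWWWWWWWWWWWWWW..............
249 ........W....WWWWWWWWWWWWWWWWWWWWWWWWWWWWWWWWWWWW..W..........
255 ...........WWWWWWWWWWWWWWWWWWWWWWWWWWWWWWWWWWWWWW.....W.......
261 ..............WWWWWWWWWWWWWWWWWWWWWWWWWWWWWWWWWW..............
267 .................WWWWWWWWWWWWWWWWWWWWWWWWWWWW.................
273 ...................WWWWWWWWWWWWWWWWWWWWWWW....................
279 ..............................WW..............................
285 ..............................................................
291 ..............................................................
```

Emit:
move_arm([
  [[24, -47, 0, 0, 0, 0, 65], [24, -47, 0, 0, 0, 0, 65], [24, -47, 0, 0, 0, 0, 65], [24, -47, 0, 0, 0, 0, 65], [24, -47, 0, 0, 0, 0, 65], [25, -47, 0, 0, 0, 0, 65], [0, 0, 0, 0, 0, 0, 65], [0, 0, 0, 0, 0, 0, 65]],
])

```text
time: 24.45
eef_pos: [0.5276, -0.0145, 0.2648]
eef_rot: [1.0, -0.004, -0.001, 0.0]
wrist_force: [-0.9, -0.1, -0.8]
grip_width: 0.0599
grip_force: 0.0
```

Run:
```python
from h import *
go((.538,-.0144,.25),102.7)
s=st(); im=save("wrist","w16"); C=cal("wrist",s); h=cv2.cvtColor(im,cv2.COLOR_BGR2HSV)
sc=save("scene","sc6"); tp=save("top","top6")
def gm(I,lo=60):
    g=cv2.inRange(cv2.cvtColor(I,cv2.COLOR_BGR2HSV),(50,110,60),(75,255,255)); k,l,q,_=cv2.connectedComponentsWithStats(g)
    for i in range(1,k):
        if q[i,4]>lo: print(q[i],cv2.boxPoints(cv2.minAreaRect(cv2.findNonZero((l==i).astype(np.uint8)))).round(0).tolist())
for I in (im,sc,tp): gm(I); print()
c=np.array([.538,-.0144]); ax=np.array([.9754,.2206]); ay=np.array([-.2206,.9754])
W=lambda x,y,z:np.r_[c+ax*x+ay*y,z]
print("mod@64",proj(C,[W(a*.022,b*.038,.064) for a,b in((1,1),(1,-1),(-1,-1),(-1,1))]).round(0).tolist())
print("mod@44",proj(C,[W(a*.022,b*.038,.044) for a,b in((1,1),(1,-1),(-1,-1),(-1,1))]).round(0).tolist())
for r in range(120,280,5): print(r,''.join('G' if(50<=int(a)<=80 and b>110) else ('#' if v>225 and b<40 else '+' if b<40 and v>150 else '-' if b<60 and v>80 else ' ' if b<60 else 'o') for a,b,v in h[r,230:420:2]))
```

```text
t 24.45 pos [ 0.5276 -0.0145  0.2648] yaw -0.41 zaxis [-2.9e-03 -1.0e-04 -1.0e+00] F [-0.9 -0.1 -0.8] w 0.05993593771414483 j6 1.4056636695763147
shift [10.4 -0.2 14.8] turn z -103.1
[ 577  102   63   50 1722] [[577.0, 127.0], [591.0, 99.0], [650.0, 129.0], [636.0, 157.0]]
[ 321  230   46   71 1831] [[318.0, 238.0], [344.0, 227.0], [370.0, 294.0], [344.0, 304.0]]

[285 258  26  25 270] [[285.0, 276.0], [305.0, 256.0], [312.0, 263.0], [292.0, 283.0]]
[399 311  19  31 348] [[398.0, 313.0], [408.0, 310.0], [419.0, 340.0], [408.0, 344.0]]

[434 227  31  29 378] [[433.0, 235.0], [440.0, 227.0], [466.0, 248.0], [458.0, 257.0]]
[313 233  13  35 406] [[313.0, 233.0], [325.0, 233.0], [325.0, 267.0], [313.0, 267.0]]

mod@64 [[281.0, 191.0], [355.0, 174.0], [364.0, 216.0], [292.0, 232.0]]
mod@44 [[283.0, 188.0], [353.0, 172.0], [362.0, 212.0], [294.0, 227.0]]
120 ooooooooooooooooooooooooooooooooooooooooooooooooooooooooooooooooooooooooooooooooooooooooooooooo
125 ooooooooooooooooooooooooooooooooooooooooooooooooooooooooooooooooooooooooooooooooooooooooooooooo
130 ooooooooooooooooooooooooooooo-ooooo
[... 2260 characters left out ...]

245 oooooooooooooooooooooo-+++++++-oooooooooooooooGGGGGGGGGGGGGGGoooooooooooooooooooooooooooooooooo
250 oooooooooooooooooooooooooooooooooooooooooooooooGGGGGGGGGGGGGGGoooooo-oooooooooooooooooooooooooo
255 ooooooooooooooooooooooooooooooooooooooooooooooooGGGGGGGGGGGGGGGoooooooooooooooooooooooooooooooo
260 o-oooooooooooooooooooooooooooooooooooooooooooooooGGGGGGGGGGGGGGGooooooooooooooooooooooooooooooo
265 ooooooooooooooooooooooooooooooooooooooooooooooooooGGGGGGGGGGGGGGGoooooooooooooooooooooooooooooo
270 ooooooooooooooooooooooooooooooooooooooooooooooooo#+GGGGGGGGGGGGGGGooooooooooooooooooooooooooooo
275 oooooooo------- ooooooooooooooooooooooooooooooooo-#+GGGGGGGGGGGGGGooooooooooo  ---------ooooooo
```

Run:
```python
from h import *
s=st(); C=cal("wrist",s);T=cal("top");S=cal("scene")
c=np.array([.538,-.0144]); ax=np.array([.9754,.2206]); ay=np.array([-.2206,.9754])
def tri(L):
    A=np.zeros((3,3));b=np.zeros(3)
    for Cc,p in L:
        o,d=ray(Cc,p); d=d/np.linalg.norm(d); P=np.eye(3)-np.outer(d,d); A+=P; b+=P@o
    X=np.linalg.solve(A,b); print("dock",np.round([(X[:2]-c)@ax,(X[:2]-c)@ay,X[2]],4),[ (proj(Cc,X)[0]-p).round(1).tolist() for Cc,p in L])
tri([(C,(331,232)),(T,(319,233)),(S,(308.5,259.5))])
tri([(C,(357,298)),(T,(319,267)),(S,(288.5,279.5))])
# module rise check: diff scene
a=cv2.cvtColor(cv2.imread("pics/sc3.png"),cv2.COLOR_BGR2GRAY); b=cv2.cvtColor(cv2.imread("pics/sc6.png"),cv2.COLOR_BGR2GRAY)
W=lambda x,y,z:np.r_[c+ax*x+ay*y,z]
print("scene mod front edge @44,64",proj(S,[W(-.022,-.038,.044),W(-.022,-.038,.064),W(-.022,.038,.064)]).round(1).tolist())
print(proj(S,[W(0,0,.05),W(-.035,-.035,.0)]).round(0).tolist())
for n,I in(("before",a),("after",b)): print(n); print(I[236:270:2,300:346:2])
```

```text
dock [-0.0366 -0.0002  0.0425] [[-1.3, 0.2], [0.7, 0.0], [-0.2, 0.0]]
dock [-0.1239 -0.0152  0.0304] [[0.7, -3.7], [0.7, 0.7], [-1.6, -0.9]]
scene mod front edge @44,64 [[320.9, 263.2], [320.8, 257.6], [303.7, 245.3]]
[[318.0, 252.0], [317.0, 277.0]]
before
[[234 235 235 234 235 236 234 234 236 234 235 235 235 236 235 236 234 234
  234 234 235 236 237]
 [236 235 238 240 236 234 232 234 234 232 233 233 234 235 236 234 234 234
  235 235 234 234 235]
 [234 240 245 237 213 225 231 228 227 228 230 229 231 234 234 235 236 235
  235 235 234 234 236]
 [233 230 212 211 236 242 238 219 219 220 222 222 225 229 233 233 234 234
  234 235 234 234 234]
 [225 183 184 229 214 167 158 190 213 220 198 184 221 228 231 235 235 235
  235 234 234 236 235]
 [224 192 143 140 139 125 161 202 198 220 217 213 195 210 234 236 234 235
  235 236 236 235 235]
 [220 221 196 172 156 142 187 214 231 231 226 216 192 163 211 233 235 235
  235 235 236 235 236]
 [220 216 210 196 166 203 232 237 244 238 233 228 222 219 195 148 223 237
  236 236 234 236 235]
 [156 145 111 100 103 144 217 244 242 233 231 233 245 233 213 202 
[... 1763 characters left out ...]
174 234 238 237 233]
 [130 128 138 178 204 175 182 179 225 241 231 229 215 203 225 200 160 119
  126 138 185 183 155]
 [126 139 165 161 135 142 178 179 179 203 190 179 212 212 172 136 133 131
  150 140  98 106 118]
 [150 177 180 175 167 146 163 214 203 174 173 220 210 171 133 133 134 133
  130 127 109  94  81]
 [179 181 174 172 162 131 127 178 219 214 172 163 146 134 126 136 145 142
  125 112 112 108  90]
 [182 180 170 159 129 127 159 131 147 147 122 126 123 130 129 136 144 142
  126 113 113 110  92]
 [180 172 158 132 110 147 162 134 129 110 108 111 122 136 132 131 131 125
  119 115 114 111  91]
 [174 154 128 104 103 119 115 122 127 111 108 110 115 121 115 114 114 117
  116 116 114 112 108]]
```

Emit:
move_arm([
  [[4.7, -24.5, 0, 0, 0, -10.3, 58], [0, 0, 12, 0, 0, -10.3, 58], [0, 0, 12, 0, 0, -10.3, 58], [0, 0, 12, 0, 0, -10.3, 58], [0, 0, 12, 0, 0, -10.3, 58], [0, 0, 12, 0, 0, -10.3, 58], [0, 0, 12, 0, 0, -10.3, 58], [0, 0, 12, 0, 0, -10.3, 58], [0, 0, 12, 0, 0, -10.3, 58], [0, 0, 12, 0, 0, -10.3, 58]],
])

```text
time: 25.85
eef_pos: [0.533, 0.0089, 0.1579]
eef_rot: [0.624, 0.781, 0.0, 0.0]
wrist_force: [0.1, -0.6, -0.6]
grip_width: 0.0532
grip_force: 0.0
```

Emit:
move_arm([
  [[0, 0, 20, 0, 0, 0, 58], [0, 0, 0, 0, 0, 0, 58]],
])

```text
time: 26.1
eef_pos: [0.5321, 0.0092, 0.1371]
eef_rot: [0.626, 0.78, -0.001, -0.001]
wrist_force: [-0.2, -0.3, 0.2]
grip_width: 0.0533
grip_force: 0.0
```

Run:
```python
from h import *
go((.5325,.0100,.071),102.7)
s=st(); im=save("wrist","w17"); C=cal("wrist",s); h=cv2.cvtColor(im,cv2.COLOR_BGR2HSV)
c=np.array([.538,-.0144]); ax=np.array([.9754,.2206]); ay=np.array([-.2206,.9754])
W=lambda x,y,z:np.r_[c+ax*x+ay*y,z]
print("mod@64",proj(C,[W(a*.022,b*.038,.064) for a,b in((1,1),(1,-1),(-1,-1),(-1,1))]).round(0).tolist(), "Lscrew",proj(C,W(0,.056,.0595)))
for r in range(200,330,5): print(r,''.join('G' if(50<=int(a)<=80 and b>110) else ('#' if v>225 and b<40 else '+' if b<40 and v>150 else '-' if b<60 and v>80 else ' ' if b<60 else 'o') for a,b,v in h[r,200:440:2]))
```

```text
t 26.1 pos [0.5321 0.0092 0.1371] yaw 102.45 zaxis [-3.e-03  2.e-04 -1.e+00] F [-0.2 -0.3  0.2] w 0.053334047992774865 j6 -0.34390132955623676
shift [ 0.6  0.7 66.1] turn z -0.2
mod@64 [[359.0, 237.0], [356.0, 339.0], [294.0, 339.0], [291.0, 237.0]] Lscrew [[324.61882677 208.57487885]]
200 ooooooooooooooooooooooooooooooo----++++++++++-++++++++##################+########+++++-          ooooooooooooooooooooooo
205 ooooooooooooooooooooooooooooooooooo++++++++++++++++++--------------------+########++++-            ooooooooooooooooooooo
210 ooooooooooooooooooooooooooooooooooo++++++++++++++++++-------------------+########+++++-            ooooooooooooooooooooo
215 ooooooooooooooooooooooooooooooooooo-++++++++++++++++++##################++++++++++++++-   ooooooo oooooooooooooooooooooo
220 ooooooooooooooooooooooooooooooooooo-+++++++++++++++++++################+-+++++++++++++-  ooooooooooooooooooooooooooooooo
225 oooooooooooooooooooooooooooooooooooo+++++++++++++++++++++++#########++++++++++++++++++-   ooooooo oooooooooooooooooooooo
230 oooooooooooooooooooooooooooooooooooo++++++++++-++++++++++++
[... 1736 characters left out ...]
-+-----+--++-----+---++----++-----------           ---------------- oooooo 
305     oooooooo---------------         o---------+--------++-----+-------+-++----------  oo         ---------------oooooooo
310    oooooooooo-------------          oo------------------+---------------+-----------              -+++++-------ooooooooo
315    ooooo -----------------------   --------------------------------    ----------------  --------------    ---------oooo
320   ooooo--------------------------------------------------------------------------------------------------------------ooo
325  ooooo---------------------------------------------------------------------------------------------------------------ooo
```

Emit:
move_arm([
  [[2.6, 0, 25, 0, 0, -0.2, 58], [0, 0, 20, 0, 0, 0, 58], [0, 0, 12, 0, 0, 0, 58], [0, 0, 8.5, 0, 0, 0, 58], [0, 0, 0, 0, 0, 0, 58]],
])

```text
time: 26.78
eef_pos: [0.5327, 0.0125, 0.0727]
eef_rot: [0.624, 0.781, -0.0, -0.0]
wrist_force: [-0.3, -0.2, 0.1]
grip_width: 0.0534
grip_force: 0.0
```

Run:
```python
from h import *
go((.5325,.0115,.071),102.7)
```

```text
t 26.775 pos [0.5327 0.0125 0.0727] yaw 102.75 zaxis [-2.e-04 -1.e-04 -1.e+00] F [-0.3 -0.2  0.1] w 0.05336849235899443 j6 -0.34266350247254423
shift [-1.  -0.4  1.7] turn z 0.0
```

Emit:
move_arm([
  [[0, 0, 1.5, 0, 0, 0, 58], [0, 0, 0, 0, 0, 0, 30], [0, 0, 0, 0, 0, 0, 30], [0, 0, 0, 0, 0, 0, 30], [0, 0, 0, 0, 0, 0, 30]],
], grip_force=45)

```text
time: 27.4
eef_pos: [0.5329, 0.0127, 0.0715]
eef_rot: [0.624, 0.781, 0.0, 0.0]
wrist_force: [0.1, 0.5, 1.3]
grip_width: 0.0435
grip_force: 45.0
```

Gripped at 43.5 mm. Lift slowly straight up.

Emit:
move_arm([
  [[0, 0, -5, 0, 0, 0, 30], [0, 0, -8, 0, 0, 0, 30], [0, 0, -12, 0, 0, 0, 30], [0, 0, -20, 0, 0, 0, 30], [0, 0, -30, 0, 0, 0, 30], [0, 0, -25, 0, 0, 0, 30], [0, 0, 0, 0, 0, 0, 30]],
])

```text
time: 28.28
eef_pos: [0.5338, 0.0125, 0.1735]
eef_rot: [0.624, 0.781, 0.001, 0.002]
wrist_force: [-0.5, 0.2, -2.4]
grip_width: 0.0439
grip_force: 45.0
```

Run:
```python
from h import *
go((.49,.276,.171),102.7)
T=cal("top"); im=cv2.imread("pics/top0.png"); g=cv2.cvtColor(im,cv2.COLOR_BGR2GRAY)
m=((g<60)).astype(np.uint8); m[:170]=0; m[240:]=0; m[:,:175]=0; m[:,255:]=0
k,l,q,_=cv2.connectedComponentsWithStats(m); i=1+q[1:,4].argmax(); print(q[i])
B=cv2.boxPoints(cv2.minAreaRect(cv2.findNonZero((l==i).astype(np.uint8)))); W=np.array([atz(T,p,.002) for p in B]); print(W.round(3),W.mean(0).round(4))
d=W[1]-W[0]; e=W[2]-W[1]; print([ (np.linalg.norm(v).round(4),np.degrees(np.arctan2(v[1],v[0])).round(1)) for v in(d,e)])
print("relay",atz(T,(249,230),.038).round(3),"tin",atz(T,(253,257),.046).round(3))
im=save("wrist","w18"); h=cv2.cvtColor(im,cv2.COLOR_BGR2HSV)
for r in range(200,330,6): print(r,''.join('G' if(50<=int(a)<=80 and b>110) else ('#' if v>225 and b<40 else '+' if b<40 and v>150 else '-' if b<60 and v>80 else ' ' if b<60 else 'o') for a,b,v in h[r,200:440:2]))
```

```text
t 28.275 pos [0.5338 0.0125 0.1735] yaw 102.76 zaxis [ 4.9e-03 -7.0e-04 -1.0e+00] F [-0.5  0.2 -2.4] w 0.04391806904291413 j6 -0.342689002974325
shift [266.6  15.5   2.1] turn z 0.1
[195 173  24  24  87]
[[0.476 0.335 0.002]
 [0.557 0.319 0.002]
 [0.55  0.294 0.002]
 [0.47  0.31  0.002]] [0.5132 0.3145 0.002 ]
[(np.float64(0.0818), np.float64(-10.9)), (np.float64(0.0258), np.float64(-104.8))]
relay [0.441 0.151 0.038] tin [0.379 0.11  0.046]
200 oooooooooooooooooooooooooooooooooooo-+++++++++++++++-----------------+#######++++-          oooooooooooooooooooooooooooo
206 oooooooooooooooooooooooooooooooooooo-+++++++++++++++++++++++++++++++++######+++++-     o    oooooooooooooooooooooooooooo
212 oooooooooooooooooooooooooooooooooooo-+++++++++++++++++##############+++++++++++++   oooooooooooooooooooooooooooooooooooo
218 ooooooooooooooooooooooooooooooooooooo+++++++++++++++++++++######+++++++++++++++++   oooooooooooooooooooooooooooooooooooo
224 ooooooooooooooooooooooooooooooooooooo+++++++++-----+++-ooo+++++-ooo+++++++-++++++           oooooooooooooooooooooooooooo
230 ooooooooooooooooooooooooo
[... 1388 characters left out ...]
------+++-++--+##++++-+#####+++####+##++###++##-    --------------                
302               oooooo-------------      -+---+++-++--+++++++-++++-+++++++--++++++--++-      -------------oooooo          
308              oooooooo-----------       -+---+++-+---++++-+--+-++--+-++++---+++++---+-       -++++------oooooooo         
314             ooooo-------     ---------------     -- - -----     -  -- --  -----    ---  ---  -     ---- ---ooooo        
320             ooooo------------------------------------------------------------------------------------------ooooo        
326             oooo  ------------------------------------------------------------------------------------------ooooo
```

Run:
```python
from h import *
T=cal("top"); im=cv2.GaussianBlur(cv2.imread("pics/top0.png"),(3,3),0)
m=np.zeros((482,642),np.uint8); cv2.floodFill(im.copy(),m,(215,203),255,(14,)*3,(14,)*3,4|(255<<8)|cv2.FLOODFILL_MASK_ONLY|cv2.FLOODFILL_FIXED_RANGE)
m=m[1:-1,1:-1]; P=cv2.findNonZero(m); print(len(P)); B=cv2.boxPoints(cv2.minAreaRect(P)); W=np.array([atz(T,p,.002) for p in B]); print(B.round(0).tolist(),W.round(3).tolist(),W.mean(0).round(4))
d=W[1]-W[0]; e=W[2]-W[1]; print([(np.linalg.norm(v).round(4),np.degrees(np.arctan2(v[1],v[0])).round(1)) for v in(d,e)])
```

```text
2021
[[183.0, 212.0], [212.0, 171.0], [246.0, 194.0], [217.0, 236.0]] [[0.422, 0.343, 0.002], [0.56, 0.322, 0.002], [0.534, 0.208, 0.002], [0.399, 0.231, 0.002]] [0.4786 0.2762 0.002 ]
[(np.float64(0.1389), np.float64(-8.6)), (np.float64(0.117), np.float64(-102.7))]
```

Emit:
move_arm([
  [[15, 0.3, 0, 0, 0, 0, 30], [35, 0.7, 0, 0, 0, 0, 30], [45, 0.8, 0, 0, 0, 0, 30], [45, 0.9, 0, 0, 0, 0, 30], [45, 0.9, 0, 0, 0, 0, 30], [45, 0.9, 0, 0, 0, 0, 30], [40, 0.7, 0, 0, 0, 0, 30], [20, 0.4, 20, 0, 0, 0, 30], [6.8, 0.1, 30, 0, 0, 0, 30], [0, 0, 30, 0, 0, 0, 30]],
])

```text
time: 29.58
eef_pos: [0.4709, 0.3046, 0.0891]
eef_rot: [0.624, 0.782, -0.001, -0.001]
wrist_force: [0.0, 0.0, -1.3]
grip_width: 0.0436
grip_force: 45.0
```

Emit:
move_arm([
  [[0, 0, 25, 0, 0, 0, 30], [0, 0, 10, 0, 0, 0, 30], [0, 0, 5, 0, 0, 0, 30], [0, 0, 0, 0, 0, 0, 30]],
])

```text
time: 30.08
eef_pos: [0.4727, 0.3036, 0.0514]
eef_rot: [0.624, 0.781, 0.0, 0.0]
wrist_force: [0.1, -0.1, -1.6]
grip_width: 0.0431
grip_force: 45.0
```

Run:
```python
from h import *
go((.4736,.3032,.0415),102.7)
```

```text
t 30.075 pos [0.4727 0.3036 0.0514] yaw 102.76 zaxis [ 3.e-04  1.e-04 -1.e+00] F [ 0.1 -0.1 -1.6] w 0.04307288195118941 j6 0.2118458657849819
shift [-0.6  0.8  9.9] turn z 0.1
```

Emit:
move_arm([
  [[0, 0, 2, 0, 0, 0, 30], [0, 0, 2, 0, 0, 0, 30], [0, 0, 2, 0, 0, 0, 30], [0, 0, 1, 0, 0, 0, 30], [0, 0, 0, 0, 0, 0, 30]],
])

```text
time: 30.7
eef_pos: [0.4726, 0.3034, 0.0441]
eef_rot: [0.624, 0.781, -0.0, -0.0]
wrist_force: [0.2, 0.6, -0.9]
grip_width: 0.0434
grip_force: 45.0
```

Emit:
move_arm([
  [[0, 0, 1, 0, 0, 0, 30], [0, 0, 1, 0, 0, 0, 30], [0, 0, 0, 0, 0, 0, 30]],
])

```text
time: 31.08
eef_pos: [0.4726, 0.3034, 0.0421]
eef_rot: [0.624, 0.781, -0.0, -0.0]
wrist_force: [0.3, -0.1, -2.5]
grip_width: 0.0437
grip_force: 45.0
```

Emit:
move_arm([
  [[0, 0, 0.7, 0, 0, 0, 30], [0, 0, 0.7, 0, 0, 0, 30], [0, 0, 0, 0, 0, 0, 30]],
])

```text
time: 31.45
eef_pos: [0.4727, 0.3034, 0.0411]
eef_rot: [0.624, 0.781, 0.0, 0.0]
wrist_force: [-1.0, -1.8, 2.4]
grip_width: 0.0434
grip_force: 45.0
```

Emit:
move_arm([
  [[0, 0, 0.2, 0, 0, 0, 30], [0, 0, 0, 0, 0, 0, 30]],
], grip_force=5)

```text
time: 31.7
eef_pos: [0.4726, 0.3034, 0.0409]
eef_rot: [0.624, 0.781, 0.0, 0.0]
wrist_force: [-2.1, -0.5, 5.6]
grip_width: 0.044
grip_force: 5.0
```

Emit:
move_arm([
  [[0, 0, 0, 0, 0, 0, 55], [0, 0, 0, 0, 0, 0, 65], [0, 0, 0, 0, 0, 0, 65], [0, 0, -15, 0, 0, 0, 65], [0, 0, -35, 0, 0, 0, 65], [0, 0, -50, 0, 0, 0, 65], [0, 0, -50, 0, 0, 0, 65], [0, 0, 0, 0, 0, 0, 65]],
])

```text
time: 32.7
eef_pos: [0.4747, 0.3044, 0.1961]
eef_rot: [0.624, 0.781, 0.005, 0.002]
wrist_force: [-0.3, -0.1, 0.0]
grip_width: 0.0595
grip_force: 0.0
```

Run:
```python
from h import *
s=st(); im=save("wrist","w19"); C=cal("wrist",s); h=cv2.cvtColor(im,cv2.COLOR_BGR2HSV); print(s["time"],s["eef_pos"],s["grip_width"],s["wrist_force"])
ax=np.array([.9754,.2206]); ay=np.array([-.2206,.9754]); c=np.array([.4777,.2763])
W=lambda x,y,z:np.r_[c+ax*x+ay*y,z]
for z in(.034,.002): print(proj(C,[W(a*.022,b*.038,z) for a,b in((1,1),(1,-1),(-1,-1),(-1,1))]).round(0).tolist())
for r in range(150,300,5): print(r,''.join('#' if v>200 and b<40 else '+' if b<60 and v>140 else '-' if b<60 and v>80 else ' ' if v<=80 else 'o' for a,b,v in h[r,220:440:2]))
sc=save("scene","sc7"); tp=save("top","top7")
d=cv2.absdiff(cv2.imread("pics/top0.png"),tp).max(2)
for n,(x,y) in dict(tape=(360,298),tin=(253,257),spanner=(425,211),fuse=(468,229),relay=(249,230),bolt=(375,240),hex=(287,277),red=(423,289),blue=(432,264),drv=(411,317)).items(): print(n,d[y-8:y+9,x-8:x+9].mean().round(1))
```

```text
32.7 [0.47472455 0.30442937 0.19605334] 0.059509502562300566 [-0.34698664 -0.08288898  0.02455993]
[[342.0, 214.0], [341.0, 291.0], [296.0, 291.0], [294.0, 214.0]]
[[340.0, 207.0], [339.0, 278.0], [298.0, 278.0], [296.0, 207.0]]
150 oooooooooooooooooooooooooooooooooooooooooooooooooooooooooooooooooooooooooooooooooooooooooooooooooooooooooooooo
155 oooooooooooooooooooooooooooooooooooooooooooooooooooooooooooooooooooooooooooooooooooooooooooooooooooooooooooooo
160 ooooooooooooooooooooooooooooooooooooooooooooooooooooo+oooooooooooooooooooooooooooooooooooooooooooooooooooooooo
165 oooooooooooooooooooooooooooo -oooooooooooooooooooooooooooooooooooooooooooooooooooooooooooooooooooooooooooooooo
170 ooooo+ooooooooooooooooooooo        -oooooooooooooooooooooooooooooooooooooooooooooooooooooooooooooooooooooooooo
175 oooooooooooooooooooooooooo               -oooooooooooooooooooooooooooooooooooooooooooooooooooooooooooooooooooo
180 ooooooooooooooooooooooooo                      -oooooo+ooooooooooooooooooooooooooooooooooooooooooooooooooooooo
185 oooooooooooooooooooooooo                             -oooooooo
[... 1975 characters left out ...]
oo+ooooooooooooooooooooooooo
275 ooooooooooooo+------                  -++++++++++++++++++++++-                oooo  +++++++++ooooooooooooooooo
280 ooooo+++-----------   o-              -++++++++++++++++++++++-               oooo    ----+++++------oooooooooo
285 o+----------------    oooooooo        -+---+---++--++--++---+-             oooooo     -----------------ooooo  
290 ----------------      oooooooooooooo  --   -   --  --  --   -             ooooooo       -----------------ooo  
295 ---------------       oooooooooooooooooooo                               oooooooo        -------------------  
tape 28.7
tin 53.3
spanner 31.9
fuse 8.2
relay 24.7
bolt 8.6
hex 61.4
red 11.6
blue 7.8
drv 51.6
```

```bash
python3 -c "
from rig import workorder; print(workorder.sign_off())"
```

```text
the job is handed in; nothing more can be done
None
```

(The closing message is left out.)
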